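Goods-in check: brush out a bearing cup and caliper the flanges

TASK

The blue bearing cup and one or two flanged stubs are waiting on the stockroom bench: with the brush, scrub the cup's bore with two strokes, down to its floor, up to the mouth, and down to the floor again, and put the brush back in its stand. Then check the flanges on the bench caliper one at a time, from the widest to the narrowest (the cup first): stand the part on the bed between the jaws, let go of it, gently slide the jaw shut by its red post until the flange pushes the sprung yellow anvil back some millimetres and keep it so for half a second, without driving the anvil to its stop; open the jaw and stand the part upright in a free bay of the green tray. At the end every part stands in the tray, the jaw is left fully open, and the other things on the bench have not been disturbed.

Things in the scene. Friction and masses are not known exactly. Their poses are not given: they have to be found in the camera images.
- cup: blue-painted bearing cup: round flange 90 mm across, 10 mm thick, at the bottom; hub 58 mm across above it, 85 mm tall over all; bore 44 mm across, open at the top, with its floor 10 mm above the underside; origin at the centre of the underside, z up along its axis. Always present
- large: flanged turned stub of pale aluminium: round flange 82 mm across and 10 mm thick at the bottom, solid round hub 42 mm across above it, 60 mm tall over all; stands on its flange; origin at the centre of its underside, z up along its axis. May be absent (None)
- medium: flanged turned stub of yellow brass: round flange 72 mm across and 10 mm thick at the bottom, solid round hub 36 mm across above it, 60 mm tall over all; stands on its flange; origin at the centre of its underside, z up along its axis. May be absent (None)
- small: flanged turned stub of reddish copper: round flange 62 mm across and 10 mm thick at the bottom, solid round hub 30 mm across above it, 60 mm tall over all; stands on its flange; origin at the centre of its underside, z up along its axis. May be absent (None)
- brush: bottle brush, 180 mm long, standing in its stand with the bristles down: green-and-white bristle head 30 mm across and 58 mm long (firm), 10 mm steel stem, orange square grip 24 x 24 x 50 mm at the top; origin at the centre of the lower end of the bristles, z along the brush up to the grip
- brush_tip (a point): centre of the lower end of the bristles (same point as the brush's origin)
- brush_grip (a point): middle of the orange grip, 155 mm above the lower end of the bristles
- stand: fixed brush stand: upright steel tube, inside 40 mm across, its rim 70 mm above the table, on an 85 mm square 8 mm thick foot, whose upper side is the tube's floor; origin at the centre of the underside; x, y along the foot's sides
- gauge: fixed bench caliper. Grey bed 130 mm (x) by 290 mm (y), its upper side 20 mm above the table, where parts stand; origin on the table under the middle of the jaw opening (jaws slide along its y). The sprung yellow anvil is at the -y end, its contact face at y = -65 mm; a 80 mm wide housing with a dial, 62 mm tall, is behind it. The sliding jaw comes from the +y end
- anvil_face (a point): yellow anvil pad, 60 mm wide (x), standing 1.5 to 17.5 mm above the bed; the point is at the foot of its contact face, on the bed
- anvil_slide (a joint): how far the sprung anvil has been pushed back, m: 0 = free; stop at 0.014; it yields from about 3.5 N on and gives 1 mm per 0.7 N
- jaw_face (a point): dark steel contact plate of the sliding jaw, facing the anvil, 60 mm wide (x), 1.5 to 17.5 mm above the bed; the point is at the foot of its contact face, on the bed
- jaw (a joint): travel of the sliding jaw towards the anvil, m: 0 = fully open (130 mm between the faces), 0.08 = most closed (50 mm); stays where it is left (friction about 2 N)
- jaw_grip (a point): the red upright grip post of the sliding jaw: 26 mm (gauge x) by 20 mm (gauge y), from 38 to 83 mm above the table; the point is on its axis 65 mm above the table, 45 mm behind the jaw's contact face; pinch it from above. The carriage round it is 80 mm wide and 39 mm tall
- tray: fixed green plastic tray 345 mm (x) by 120 mm (y), walls 16 mm tall and 5 mm thick, inner floor 5 mm above the table; two dividers across x make three bays, about 108 mm (x) by 110 mm (y), centred at x = -113, 0 and +113 mm; origin at the centre of the underside
- oil: bystander: amber oil bottle, 52 mm across, 125 mm tall; origin at the underside
- vblock: bystander: steel block 60 x 60 x 32 mm; origin at the underside
- wrench: bystander: wrench 170 mm long, lying
- driver: bystander: screwdriver 180 mm long, lying
- carton: bystander: small carton 90 x 80 x 60 mm; origin at the underside
- pot: bystander: grey plastic cup 70 mm across, 75 mm tall; origin at the underside
- pulley: bystander: dark steel pulley 80 mm across, 36 mm tall; origin at the underside
There are look-alikes about, which are no part of the job. Several things have the shape of the cup; the one meant has the colours described above.

How it is judged:
On the way, in this order (a step that is already met when the one before it is completed fails the run):
1. the brush tip is down near the floor of the cup's bore (horizontal distance between brush_tip and cup below 0.022 m and z of brush_tip in the frame of cup below 0.028 m).
2. the brush has been drawn up towards the mouth of the bore (z of brush_tip in the frame of cup above 0.055 m).
3. the brush tip is down near the floor of the bore again (all of step 1).
4. the brush stands in its stand again, released (horizontal distance between brush_tip and stand below 0.012 m and z of brush_tip in the frame of stand below 0.016 m and angle between brush's own z axis and vertical below 0.2 rad and contact force between the fingers and brush below 0.1 N), for 0.2 s.
5. the blue cup stands, released, between the caliper's jaws, touched by both, the anvil pushed back about 1 to 12 mm, short of its stop (4.2 to 12.5 N on the anvil) (contact force between jaw and cup above 2 N and contact force between anvil_slide and cup between 4.2 and 12.5 N and contact force between the fingers and cup below 0.5 N and angle between cup's own z axis and vertical below 0.15 rad), for 0.4 s.
6. the aluminium stub stands, released, between the caliper's jaws, touched by both, the anvil pushed back about 1 to 12 mm, short of its stop (4.2 to 12.5 N on the anvil) (contact force between jaw and large above 2 N and contact force between anvil_slide and large between 4.2 and 12.5 N and contact force between the fingers and large below 0.5 N and angle between large's own z axis and vertical below 0.15 rad), for 0.4 s.
7. the brass stub stands, released, between the caliper's jaws, touched by both, the anvil pushed back about 1 to 12 mm, short of its stop (4.2 to 12.5 N on the anvil) (contact force between jaw and medium above 2 N and contact force between anvil_slide and medium between 4.2 and 12.5 N and contact force between the fingers and medium below 0.5 N and angle between medium's own z axis and vertical below 0.15 rad), for 0.4 s.
8. the copper stub stands, released, between the caliper's jaws, touched by both, the anvil pushed back about 1 to 12 mm, short of its stop (4.2 to 12.5 N on the anvil) (contact force between jaw and small above 2 N and contact force between anvil_slide and small between 4.2 and 12.5 N and contact force between the fingers and small below 0.5 N and angle between small's own z axis and vertical below 0.15 rad), for 0.4 s.
At the end, for the whole second after the job is handed in: The brush stands in its stand (within 12 mm of the axis, on its floor), released; every part present stands upright (within 0.1 rad) and still on the floor of the tray; the caliper's jaw is within 12 mm of fully open (all of step 4 and value of joint jaw below 0.012 m and x of cup in the frame of tray between -0.17 and 0.17 m and y of cup in the frame of tray between -0.055 and 0.055 m and z of each of cup, large, medium, small in the frame of tray below 0.01 m and angle between each of cup, large, medium, small's own z axis and vertical below 0.1 rad and linear speed of each of cup, large, medium, small below 0.03 m/s and x of large in the frame of tray between -0.17 and 0.17 m and y of large in the frame of tray between -0.055 and 0.055 m and x of medium in the frame of tray between -0.17 and 0.17 m and y of medium in the frame of tray between -0.055 and 0.055 m and x of small in the frame of tray between -0.17 and 0.17 m and y of small in the frame of tray between -0.055 and 0.055 m); the robot touches nothing.
It fails at once if a bystander (oil bottle, block, wrench, screwdriver, carton, grey cup or pulley) is moved more than 40 mm (distance of any of oil, vblock, wrench, driver, carton, pot, pulley from where it was at the start of the episode above 0.04 m).
Of large, medium, small only 1 to 2 are there at a start; the rules pass over those that are not, and their reading is None.
At some moment in a run one of cup, large, medium, small may be knocked a few centimetres aside while the robot is not near it.
It also fails if it takes over 210 s, if anything falls off the work surface, if the arm or the gripper's body presses on something with over 40 N, if the wrist force passes 120 N, or if a joint passes its speed limit or range.

ROBOT

A 7-joint arm with a two-finger parallel gripper is mounted at the origin on the work surface. World frame = base frame: x ahead of the robot, y to its left, z up, the work surface at z = 0. Lengths are in m, angles in rad, forces in N, time in s.
With the tool pointing down it reaches from about 0.425 to 0.825 m from the base axis. Payload 3.6 kg.
Tool frame: the origin (TCP) lies midway between the tips of the shut fingers; the grasp point (between the pads) lies 19 mm behind it; z points along the fingers, x is the direction in which the jaws open and shut, and the axes are right-handed (so a half turn about z gives the same grasp; the last joint's range is limited). The gripper opens to 93 mm and grips with 3 to 60 N. Pads are 15 mm wide; open, the fingers measure 128 mm over their backs; the gripper's body (75 mm by 188 mm) begins 65 mm behind the grasp point.
Start: joints at [-1.214, 0.615, -0.013, 1.423, 0.008, 1.103, -0.04], TCP at [0.243, 0.603, 0.219] pointing down, gripper open.
Joint ranges: [-3.12, 3.12], [-0.3, 2.06], [-1.34, 1.32], [0.26, 2.42], [-1.36, 4.5], [0.01, 1.98], [-2.84, 2.84]. Speed limits (rad/s): [2.79, 2.79, 3.14, 3.14, 3.14, 3.14, 3.14].

INTERFACE

Orientations are given as [roll, pitch, yaw] about the fixed x, y, z axes, in that order (R = Rz(yaw) Ry(pitch) Rx(roll)).
In Python, from station import arm, viewer gives the robot as it stands. The module is installed in compiled form; this text tells all that it offers.
- The arm moves only by the tool jog_arm, never from a script. Its arguments are lists of equal length, an entry for each row: "gripper": the opening in per cent of the stroke, from 0 (shut) to 100 (fully open); "xyz": the shift along the tool's x, y, z in mm, a list of three; "yaw": the turn about the tool's z in degrees. In form: {"gripper": [gripper, ...], "xyz": [[dx, dy, dz], ...], "yaw": [yaw, ...]}. A call has 1 to 12 rows; each row shifts and turns the commanded pose from where the row before left it, along the tool's axes as they then stand; what a row does not reach is not made up. A row lasts 1/12 s, in which the tool goes at most 41.7 mm and 7.16 degrees, less where a joint would pass 70% of its speed; a pose out of reach is approached as far as the arm can. A call is refused whole if a number of a shift passes 41.7 or a number of a turn 7.16, either way. A call with a gripper value outside its range is refused whole. The fingers move at their own pace and stop on an object; the grip force is fixed at half the most. Time passes only in rows, so rows that do not move let the fingers close. It gives the time, the measured TCP pose, the force and the opening at its end, in the units of the state.
- arm.get_obs(): the state, without advancing time (a new reading comes with each control period).
- viewer.grab_frame(name): name is "side" or "top" or "wrist"; returns a dict with "color" (384x512x3 uint8, blue, green, red), "fx", "fy", "cx", "cy" (pixels), "origin" and "rotation" of the camera in the world; the wrist camera has in their place "hand_eye" (4x4, takes a point from camera to tool coordinates, whose origin is the TCP and whose axes are the tool frame's). Camera axes: x right, y up, looking along -z (the intrinsics and any distortion apply to the point x, -y, -z); pixel columns grow to the right and rows downward; lengths in m; the calibration is good to about 2 mm. A picture is of the moment at which its call begins: read the wrist's pose just before it. There is no depth.
- arm.finish_job(): hands the job in, once; it reports no verdict.
The state is a dict: "t": time; "joint_pos": joint angles; "joint_velocities": joint speeds; "tau": joint torques, N m; "tcp_pos": TCP position; "tool_rot": TCP orientation; "force": force on the tool from outside, world axes, zero at the start; "ft_torque": the same for the moment, N m; "gripper_width": finger opening in m.
Only numpy, scipy, OpenCV 4.12 (cv2) and the standard library are available. Lean on these libraries where they do the work, as an engineer would, in place of code of your own. Each camera call takes 0.05 s, during which the arm holds its last target.

## Working session

There is one attempt and no reset: what is moved stays moved. The work goes in short steps, Python scripts to look and compute and a tool call to move; the robot and the scene stay as the last step left them, time stands still between calls to the robot, and variables do not carry over. Pictures are saved under pics/ and viewed, and the job is handed in when it is done.

Besides the shell and the picture viewer there is one more tool, called after "Call:" as a command line: name --pt "numbers of a row" for each row, then --argument value for the rest. jog_arm: Moves the arm, as the interface text tells. Its arguments: {"type":"object","properties":{"gripper":{"type":"array"},"xyz":{"type":"array"},"yaw":{"type":"array"}},"required":["gripper","xyz","yaw"]}

```bash
ls; mkdir -p pics
python3 - <<'E'
from station import arm, viewer
import cv2,numpy as np
o=arm.get_obs()
for k,v in o.items(): print(k,np.round(v,4).tolist())
for n in ("side","top","wrist"):
    f=viewer.grab_frame(n); cv2.imwrite(f"pics/{n}0.png",f["color"])
    print(n,{k:np.round(v,4).tolist() for k,v in f.items() if k!="color"})
E
```

```text
pics
t 0.0
joint_pos [-1.2135, 0.6159, -0.0126, 1.4249, 0.0081, 1.1034, -0.0404]
joint_velocities [0.0003, -0.0008, 0.0003, 0.0007, -0.0021, -0.001, -0.0001]
tau [-0.0015, -45.8937, 0.2091, -16.5743, -0.061, 0.0206, 0.0003]
tcp_pos [0.2431, 0.602, 0.2175]
tool_rot [3.1415, 0.0025, 1.1871]
force [0.2778, 0.6039, 0.0298]
ft_torque [-0.0438, -0.0592, 0.0492]
gripper_width 0.0927
side {'fx': 411.4974, 'fy': 411.4974, 'cx': 254.8283, 'cy': 196.6826, 'origin': [0.1717, 1.0769, 0.8328], 'rotation': [1.0218, 0.0131, -2.8092]}
top {'fx': 385.5612, 'fy': 385.5612, 'cx': 261.1699, 'cy': 192.5793, 'origin': [0.3352, -0.0089, 1.2232], 'rotation': [0.2052, -0.002, -1.6002]}
wrist {'fx': 306.8126, 'fy': 306.8126, 'cx': 256.6015, 'cy': 191.2187, 'hand_eye': [[1.0, 0.0001, 0.0003, -0.0002], [0.0001, -0.9571, -0.2899, -0.0821], [0.0002, 0.2899, -0.9571, -0.1662], [0.0, 0.0, 0.0, 1.0]]}
```

View pics/top0.png

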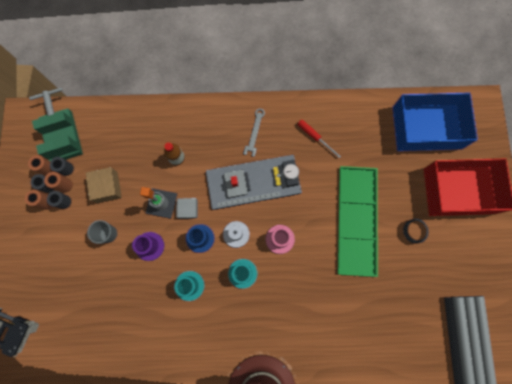

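View pics/side0.png

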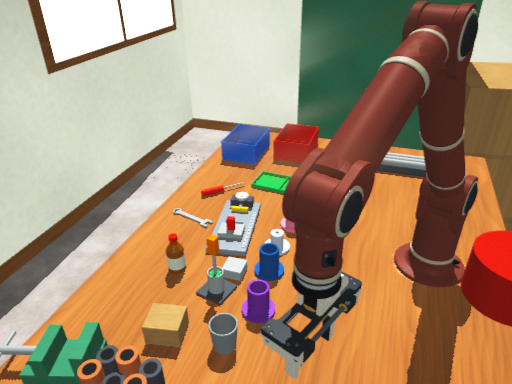

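View pics/wrist0.png

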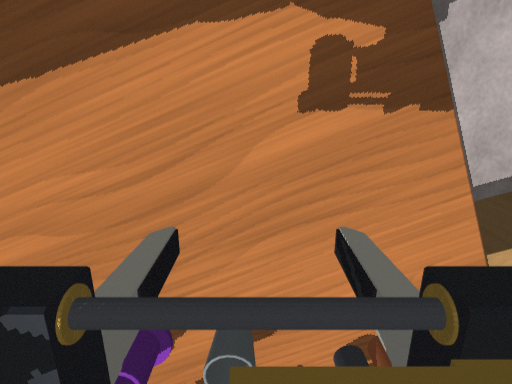

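```bash
cat > h.py <<'E'
from station import arm, viewer
import cv2,numpy as np
from scipy.spatial.transform import Rotation as R
def rpy(a): return R.from_euler('xyz',a).as_matrix()
def cam(n):
    o=arm.get_obs(); f=viewer.grab_frame(n)
    if n=='wrist':
        T=np.eye(4);T[:3,:3]=rpy(o['tool_rot']);T[:3,3]=o['tcp_pos'];T=T@np.array(f['hand_eye']);f['R']=T[:3,:3];f['o']=T[:3,3]
    else: f['R']=rpy(f['rotation']);f['o']=np.array(f['origin'])
    return f
def ray(f,u,v):
    d=f['R']@np.array([(u-f['cx'])/f['fx'],-(v-f['cy'])/f['fy'],-1.]);return f['o'],d
def onz(f,u,v,z):
    o,d=ray(f,u,v);return o+d*(z-o[2])/d[2]
def proj(f,p):
    c=f['R'].T@(np.array(p)-f['o']);return f['cx']+f['fx']*c[0]/-c[2],f['cy']-f['fy']*c[1]/-c[2]
def two(f,uv,g,uv2):
    o1,d1=ray(f,*uv);o2,d2=ray(g,*uv2)
    A=np.stack([d1,-d2],1);s=np.linalg.lstsq(A,o2-o1,rcond=None)[0]
    a,b=o1+s[0]*d1,o2+s[1]*d2;return (a+b)/2,np.linalg.norm(a-b)
def save(n,f,crop=None,k=1):
    im=f['color']
    if crop: x0,y0,x1,y1=crop;im=im[y0:y1,x0:x1]
    im=cv2.resize(im,None,fx=k,fy=k,interpolation=cv2.INTER_CUBIC);cv2.imwrite(f'pics/{n}.png',im)
def st():
    o=arm.get_obs();print({k:np.round(o[k],4).tolist() for k in('t','tcp_pos','tool_rot','force','gripper_width')})
E
python3 - <<'E'
from h import *
f=cam('top');save('topc',f,(130,140,390,310),3)
print(proj(f,[0,0,0]))
hsv=cv2.cvtColor(f['color'],cv2.COLOR_BGR2HSV)
def comp(lo,hi,nm,mn=15):
    m=cv2.inRange(hsv,lo,hi);n,l,s,c=cv2.connectedComponentsWithStats(m)
    for i in range(1,n):
        if s[i,4]>=mn: print(nm,s[i].tolist(),np.round(c[i],1),np.round(onz(f,*c[i],0.0)[:2],3))
comp((100,120,40),(124,255,255),'blue');comp((40,120,60),(75,255,255),'green');comp((0,200,120),(4,255,255),'red');comp((23,150,120),(35,255,255),'yellow');comp((5,220,180),(14,255,255),'orange',8)
E
```

```text
(np.float64(260.66021742286694), np.float64(389.7914571662968))
blue [394, 94, 82, 57, 4170] [433.7 121.7] [ 0.817 -0.608]
blue [186, 225, 27, 27, 560] [199.5 238.2] [0.448 0.18 ]
green [338, 167, 39, 109, 3960] [357.2 222. ] [ 0.485 -0.322]
green [153, 196, 7, 8, 27] [156.8 199.9] [0.575 0.318]
red [299, 121, 20, 18, 98] [308.3 128.9] [ 0.803 -0.184]
red [165, 144, 8, 6, 38] [168.5 146.4] [0.755 0.284]
red [481, 208, 12, 3, 16] [486.8 209.2] [ 0.514 -0.742]
yellow [274, 168, 7, 17, 59] [276.4 176.4] [ 0.642 -0.07 ]
```

View pics/topc.png

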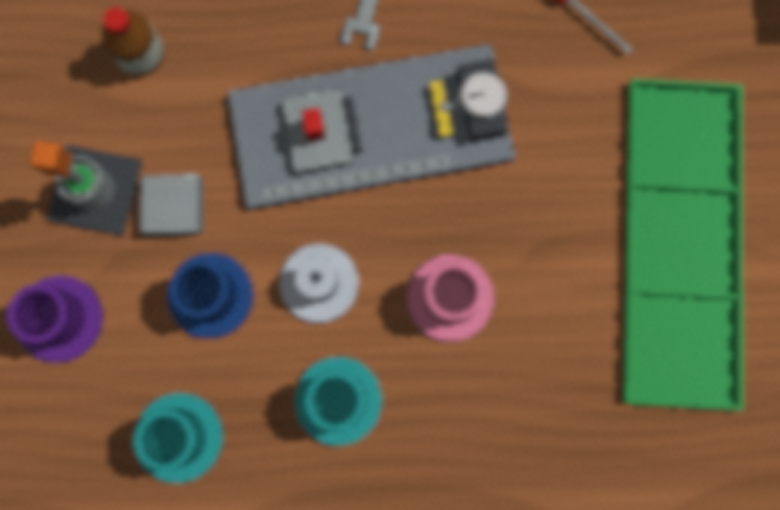

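Run:
```python
from h import *
f=cam('top')
c=lambda u,v:(130+u/3,140+v/3)
P={k:onz(f,*c(*uv),z)[:2] for k,uv,z in [('g1',(230,92),.02),('g2',(490,47),.02),('g3',(513,157),.02),('g4',(247,207),.02),('post',(313,119),.083),('anv',(437,110),.037),('t1',(628,82),.016),('t2',(743,85),.016),('t3',(741,409),.016),('t4',(622,405),.016),('cuptop',(201,288),.085),('cupfl',(211,296),.01),('lgtop',(316,277),.06),('lgfl',(319,283),.01),('standrim',(84,178),.07),('grip',(47,156),.188),('s1',(75,146),.008),('s2',(140,158),.008),('s3',(124,235),.008),('s4',(46,221),.008)]}
for k in P: print(k,P[k].round(3))
g=np.array([P['g%d'%i] for i in (1,2,3,4)]);print(g.mean(0),[np.linalg.norm(g[i]-g[i-1]).round(3) for i in range(4)])
d=g[0]-g[1]+g[3]-g[2];print('gyaw',np.degrees(np.arctan2(-d[0],d[1])))
t=np.array([P['t%d'%i] for i in (1,2,3,4)]);print(t.mean(0),[np.linalg.norm(t[i]-t[i-1]).round(3) for i in range(4)])
d=t[0]-t[3]+t[1]-t[2];print('tray',np.degrees(np.arctan2(d[1],d[0])))
s=np.array([P['s%d'%i] for i in (1,2,3,4)]);print(s.mean(0),[np.linalg.norm(s[i]-s[i-1]).round(3) for i in range(4)],np.degrees(np.arctan2(*(s[1]-s[0])[::-1])))
```

```text
g1 [0.663 0.155]
g2 [ 0.705 -0.127]
g3 [ 0.583 -0.146]
g4 [0.537 0.137]
post [0.615 0.062]
anv [ 0.632 -0.066]
t1 [ 0.663 -0.275]
t2 [ 0.656 -0.399]
t3 [ 0.314 -0.365]
t4 [ 0.322 -0.244]
cuptop [0.447 0.175]
cupfl [0.446 0.176]
lgtop [0.457 0.063]
lgfl [0.456 0.063]
standrim [0.563 0.296]
grip [0.561 0.299]
s1 [0.611 0.323]
s2 [0.596 0.253]
s3 [0.513 0.269]
s4 [0.53  0.352]
[0.62186235 0.00488811] [np.float64(0.127), np.float64(0.285), np.float64(0.124), np.float64(0.286)]
gyaw 8.856253735573768
[ 0.4885912 -0.3207546] [np.float64(0.342), np.float64(0.124), np.float64(0.343), np.float64(0.121)]
tray -5.312366354630911
[0.56233521 0.29910477] [np.float64(0.086), np.float64(0.072), np.float64(0.084), np.float64(0.085)] -102.2553056145606
```

Call:
jog_arm --gripper '[100, 100, 100, 100, 100, 100, 100, 100]' --pt "0 0 -25" --pt "0 0 -25" --pt "0 0 -25" --pt "0 0 -25" --pt "-10 26 0" --pt "-10 26 0" --pt "-10 26 0" --pt "-10 26 0" --yaw '[0, 0, 0, 0, 0, 0, 0, 0]'

```text
t: 0.92
tcp_pos: [0.3255, 0.5257, 0.3187]
tool_rot: [3.141, 0.0, 1.188]
force: [0.7, 0.4, -0.8]
gripper_width: 0.0929
```

Call:
jog_arm --gripper '[100, 100, 100, 100, 100, 100, 100, 100, 100, 100, 100, 100]' --pt "-10 25 0" --pt "-10 25 0" --pt "-10 25 0" --pt "-10 25 0" --pt "-10 25 0" --pt "-10 25 0" --pt "-10 25 0" --pt "-10 25 0" --pt "-10 25 0" --pt "-10 25 0" --pt "-12 27 0" --pt "-10 28 0" --yaw '[0, 0, 0, 0, 0, 0, 0, 0, 0, 0, 0, 0]'

```text
t: 1.92
tcp_pos: [0.5625, 0.2983, 0.3187]
tool_rot: [-3.141, 0.0, 1.187]
force: [0.5, 0.2, 1.9]
gripper_width: 0.0934
```

```bash
cat >> h.py <<'E'
def go(x=None,y=None,z=None,yaw=None):
    o=arm.get_obs();p=np.array(o['tcp_pos']);t=np.array([p[i] if v is None else v for i,v in enumerate((x,y,z))])
    d=1000*rpy(o['tool_rot']).T@(t-p);print('tool delta mm',d.round(1),'rows>=',int(np.ceil(np.linalg.norm(d)/41.7)))
    if yaw is not None: print('then tool yaw deg',round(-((yaw-np.degrees(o['tool_rot'][2])+180)%360-180),1),'j7',round(float(np.degrees(o['joint_pos'][6])),1))
E
python3 - <<'E'
from h import *
st();go(.562,.299,.32)
f=cam('wrist');save('w1',f)
E
```

```text
{'t': 1.9167, 'tcp_pos': [0.5625, 0.2983, 0.3187], 'tool_rot': [-3.1412, 0.0003, 1.1875], 'force': [0.5386, 0.2024, 1.8695], 'gripper_width': 0.0934}
tool delta mm [ 0.5 -0.7 -1.3] rows>= 1
```

View pics/w1.png

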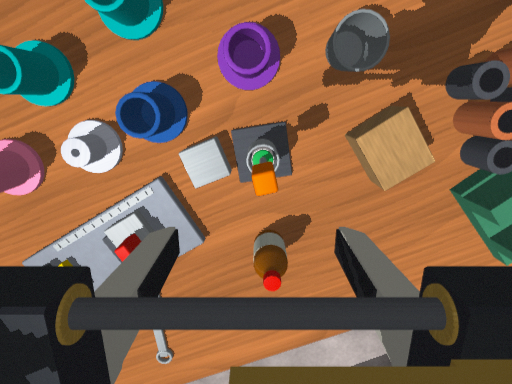

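Run:
```python
from h import *
f=cam('wrist');save('w1c',f,(100,70,320,280),3.6)
hsv=cv2.cvtColor(f['color'],cv2.COLOR_BGR2HSV)
m=cv2.inRange(hsv,(4,180,200),(15,255,255));m[:140]=0;m[210:]=0;m[:,:230]=0;m[:,300:]=0
ys,xs=np.where(m);print(len(xs),xs.min(),xs.max(),ys.min(),ys.max(),xs.mean(),ys.mean(),cv2.minAreaRect(np.c_[xs,ys].astype(np.float32)))
```

```text
112 257 282 162 186 271.38392857142856 173.65178571428572 ((269.61236572265625, 174.32022094726562), (22.036231994628906, 22.33604621887207), 77.00537872314453)
```

View pics/w1c.png

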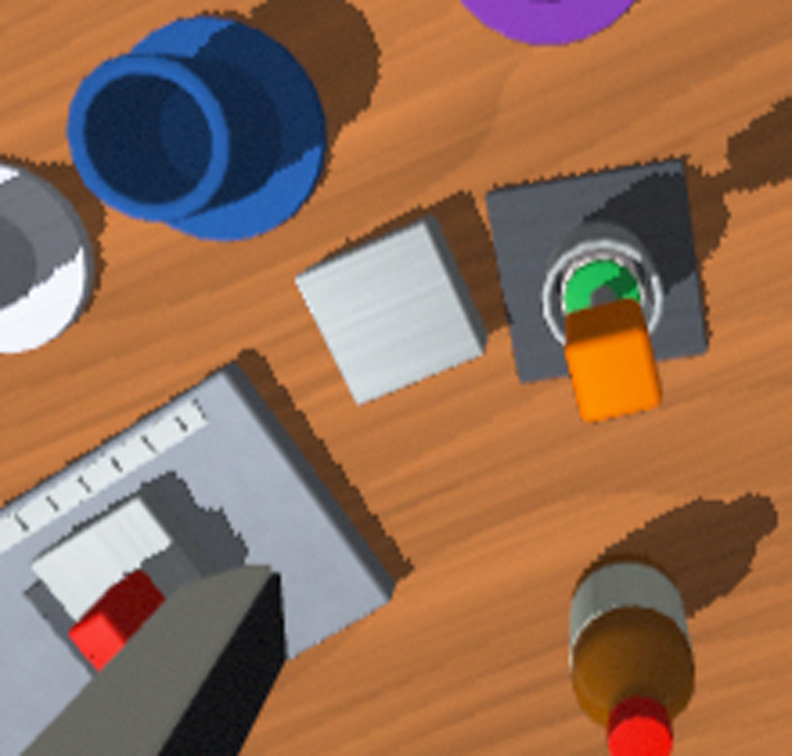

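Run:
```python
from h import *
f=cam('wrist');c=lambda u,v:(100+u/3.6,70+v/3.6)
q=np.array([onz(f,*c(*p),.188)[:2] for p in [(565,347),(648,333),(660,403),(588,422)]])
print('grip',q.mean(0).round(4),[np.linalg.norm(q[i]-q[i-1]).round(4) for i in range(4)])
for i in range(4):
    d=q[i]-q[i-1];print(np.degrees(np.arctan2(d[1],d[0])).round(1))
print('rim',onz(f,*c(603,297),.07).round(4))
s=np.array([onz(f,*c(*p),.008)[:2] for p in [(487,192),(682,158),(708,350),(522,383)]]);print('foot',s.mean(0),[np.linalg.norm(s[i]-s[i-1]).round(4) for i in range(4)],np.degrees(np.arctan2(*(s[1]-s[0])[::-1])))
# blue
hsv=cv2.cvtColor(f['color'],cv2.COLOR_BGR2HSV)
print('cuptop',onz(f,*c(148,137),.085).round(4))
print('lg',onz(f,73,151,.06).round(4))
```

```text
grip [0.5632 0.3083] [np.float64(0.0223), np.float64(0.0229), np.float64(0.0201), np.float64(0.0207)]
174.1
77.2
-11.8
-97.1
rim [0.5619 0.309  0.07  ]
foot [0.56256304 0.30920834] [np.float64(0.0843), np.float64(0.083), np.float64(0.0832), np.float64(0.0834)] 77.07235697390136
cuptop [0.4462 0.184  0.085 ]
lg [0.4578 0.0593 0.06  ]
```

Run:
```python
from h import *
f=cam('side');save('s1c',f,(170,180,330,340),4)
f=cam('top');save('t1c',f,(130,180,230,260),8)
print(f.keys(),f['rotation'],f['origin']);st()
f=cam('side')
for p in [(.562,.299,.07),(.562,.309,.07),(.446,.176,.085),(.446,.184,.085)]: print(p,proj(f,p))
f=cam('wrist')
for p in [(.562,.299,.07),(.562,.309,.07),(.446,.176,.085),(.446,.184,.085)]: print(p,proj(f,p))
```

```text
dict_keys(['color', 'fx', 'fy', 'cx', 'cy', 'origin', 'rotation', 'R', 'o']) [ 0.2052446  -0.00203288 -1.60016368] [ 0.33520226 -0.00885256  1.22321468]
{'t': 2.1667, 'tcp_pos': [0.5612, 0.3002, 0.3184], 'tool_rot': [-3.14, -0.0003, 1.1878], 'force': [0.2499, -0.0394, -0.7133], 'gripper_width': 0.0934}
(0.562, 0.299, 0.07) (np.float64(216.69051834161684), np.float64(269.86781023796567))
(0.562, 0.309, 0.07) (np.float64(215.2267751153691), np.float64(272.20502246659026))
(0.446, 0.176, 0.085) (np.float64(270.1489563361238), np.float64(247.1981827470031))
(0.446, 0.184, 0.085) (np.float64(269.3267379947944), np.float64(248.8509951664488))
(0.562, 0.299, 0.07) (np.float64(255.69900433141407), np.float64(162.4454820540013))
(0.562, 0.309, 0.07) (np.float64(262.4724204017236), np.float64(159.7686676114937))
(0.446, 0.176, 0.085) (np.float64(131.54851700141398), np.float64(116.77132099072365))
(0.446, 0.184, 0.085) (np.float64(137.1406857598945), np.float64(114.35240448312334))
```

View pics/s1c.png

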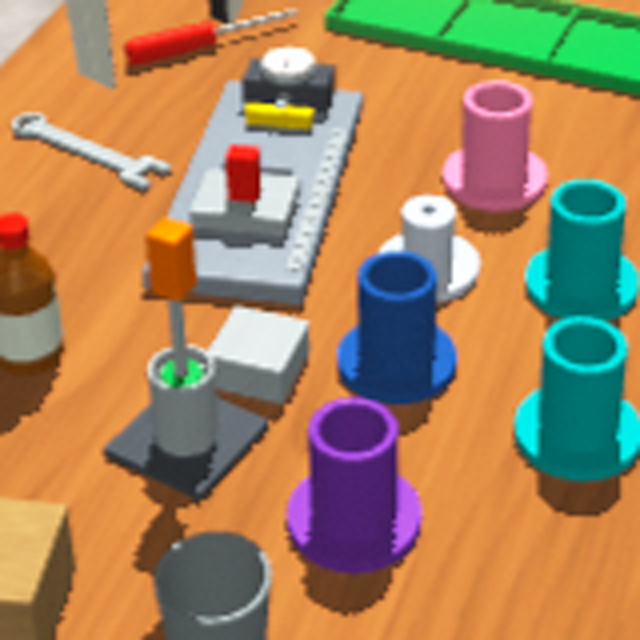

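View pics/t1c.png

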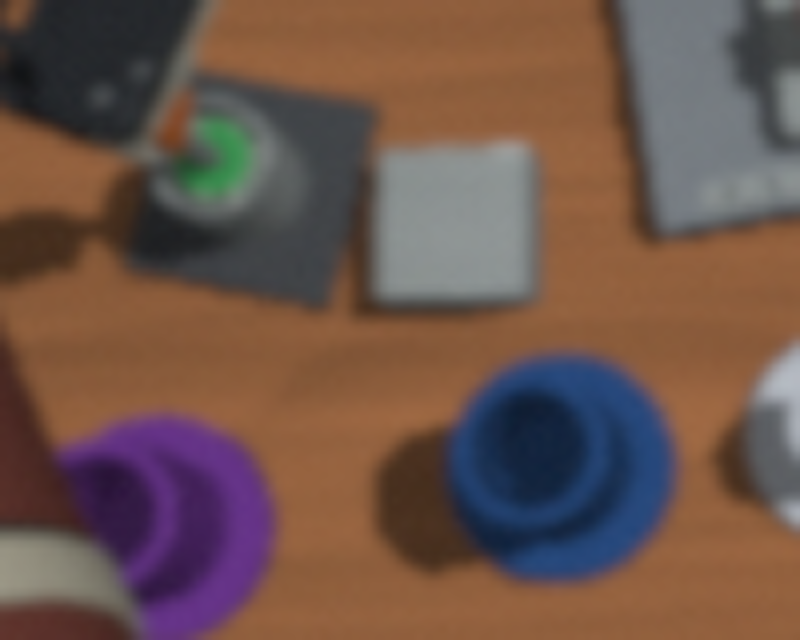

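Run:
```python
from h import *
st();go(.5625,.3085,.30,77.5)
```

```text
{'t': 2.2667, 'tcp_pos': [0.5606, 0.3012, 0.3186], 'tool_rot': [-3.1402, -0.0007, 1.1901], 'force': [-0.5811, 0.4105, 0.0385], 'gripper_width': 0.0932}
tool delta mm [ 7.5 -1.  18.6] rows>= 1
then tool yaw deg -9.3 j7 39.3
```

Call:
jog_arm --gripper '[100, 100, 100, 100, 100]' --pt "0 0 0" --pt "0 0 0" --pt "8 0 18" --pt "0 0 0" --pt "0 0 0" --yaw '[-4.7, -4.6, 0, 0, 0]'

```text
t: 2.68
tcp_pos: [0.5621, 0.3085, 0.2998]
tool_rot: [-3.139, 0.001, 1.352]
force: [-0.3, -0.1, -0.9]
gripper_width: 0.0933
```

Run:
```python
from h import *
for i in range(4):
    st();f=cam('wrist')
save('w2',f);save('w2c',f,(200,110,330,230),6)
```

```text
{'t': 2.6833, 'tcp_pos': [0.5621, 0.3085, 0.2998], 'tool_rot': [-3.1389, 0.0013, 1.3522], 'force': [-0.258, -0.1005, -0.8803], 'gripper_width': 0.0933}
{'t': 2.7333, 'tcp_pos': [0.5628, 0.3081, 0.3007], 'tool_rot': [-3.1407, 0.0005, 1.3513], 'force': [-0.478, 0.0566, -0.4769], 'gripper_width': 0.0929}
{'t': 2.7833, 'tcp_pos': [0.5634, 0.3077, 0.3012], 'tool_rot': [3.1413, -0.0002, 1.3504], 'force': [-0.0959, -0.9892, 0.3909], 'gripper_width': 0.0927}
{'t': 2.8333, 'tcp_pos': [0.5637, 0.3075, 0.3015], 'tool_rot': [3.1408, -0.0006, 1.3499], 'force': [0.0113, -0.3507, -0.4204], 'gripper_width': 0.0928}
```

View pics/w2c.png

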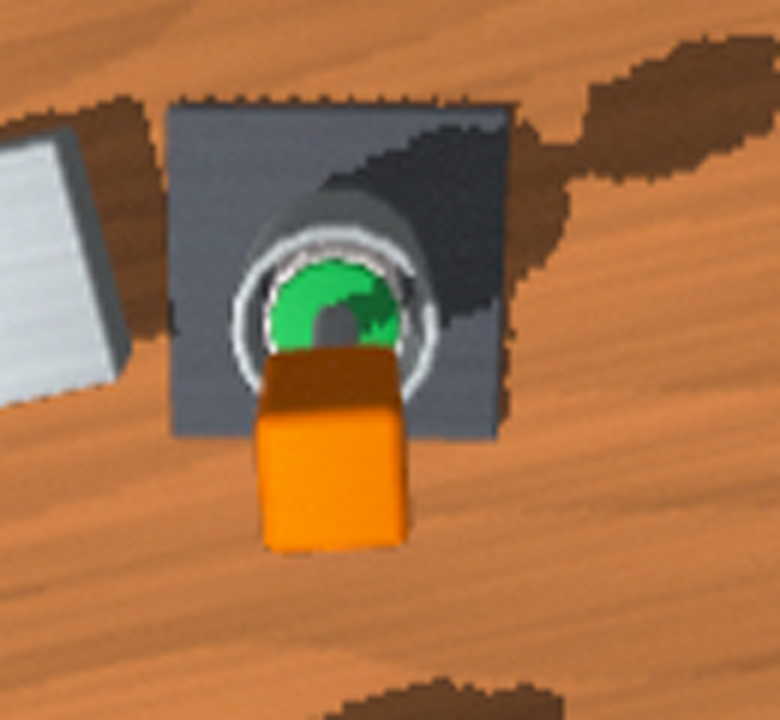

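Run:
```python
from h import *
f=cam('wrist');c=lambda u,v:(200+u/6,110+v/6)
print('grip',onz(f,*c(333,481),.188),'rim',onz(f,*c(335,327),.07),'foot',onz(f,*c(336,271),.008))
q=[onz(f,*c(*p),.188)[:2] for p in [(259,413),(405,410),(408,545),(268,551)]];print(np.mean(q,0),[np.linalg.norm(q[i]-q[i-1]).round(4) for i in range(4)])
st();g=onz(f,*c(333,481),.188);go(g[0],g[1],.20)
```

```text
grip [0.56528864 0.30593711 0.188     ] rim [0.56537422 0.30601584 0.07      ] foot [0.56416964 0.30642695 0.008     ]
[0.56528102 0.30626543] [np.float64(0.0229), np.float64(0.0229), np.float64(0.0223), np.float64(0.0225)]
{'t': 2.9333, 'tcp_pos': [0.5639, 0.3072, 0.3015], 'tool_rot': [3.1405, -0.0007, 1.3492], 'force': [-0.1727, 0.7691, -0.111], 'gripper_width': 0.0926}
tool delta mm [ -1.    1.5 101.5] rows>= 3
```

Call:
jog_arm --gripper '[100, 100, 100, 100, 100, 100, 100, 100]' --pt "-1 1.5 20" --pt "0 0 30" --pt "0 0 30" --pt "0 0 25" --pt "0 0 25" --pt "0 0 20" --pt "0 0 7" --pt "0 0 0" --yaw '[0, 0, 0, 0, 0, 0, 0, 0]'

```text
t: 3.6
tcp_pos: [0.564, 0.3052, 0.142]
tool_rot: [-3.139, 0.003, 1.349]
force: [-0.4, -0.1, -0.2]
gripper_width: 0.0927
```

Call:
jog_arm --gripper '[0, 0, 0, 0, 0, 0, 0, 0, 0, 0]' --pt "0 0 0" --pt "0 0 0" --pt "0 0 0" --pt "0 0 0" --pt "0 0 0" --pt "0 0 0" --pt "0 0 0" --pt "0 0 0" --pt "0 0 0" --pt "0 0 0" --yaw '[0, 0, 0, 0, 0, 0, 0, 0, 0, 0]'

```text
t: 4.43
tcp_pos: [0.5649, 0.3058, 0.1436]
tool_rot: [-3.141, 0.0, 1.349]
force: [-0.2, -0.3, -1.3]
gripper_width: 0.0308
```

Run:
```python
from h import *
st();f=cam('wrist');save('w3',f)
```

```text
{'t': 4.4333, 'tcp_pos': [0.5649, 0.3058, 0.1436], 'tool_rot': [-3.1415, 0.0001, 1.3493], 'force': [-0.215, -0.285, -1.2788], 'gripper_width': 0.0308}
```

View pics/w3.png

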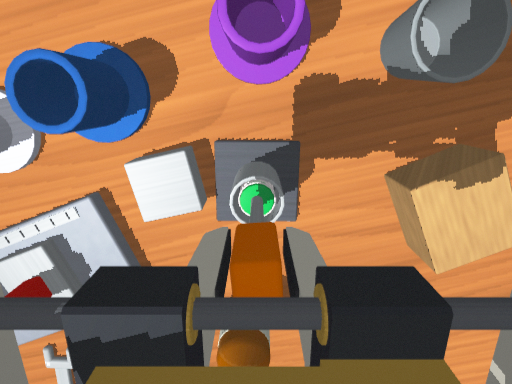

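Call:
jog_arm --gripper '[0, 0, 0, 0, 0, 0, 0, 0, 0, 0, 0, 0]' --pt "0 0 0" --pt "0 0 0" --pt "0 0 0" --pt "0 0 0" --pt "0 0 -10" --pt "0 0 -15" --pt "0 0 -20" --pt "0 0 -20" --pt "0 0 -20" --pt "0 0 -20" --pt "0 0 -10" --pt "0 0 -5" --yaw '[0, 0, 0, 0, 0, 0, 0, 0, 0, 0, 0, 0]'

```text
t: 5.48
tcp_pos: [0.5657, 0.3062, 0.2661]
tool_rot: [3.139, -0.003, 1.349]
force: [0.4, 0.0, -1.7]
gripper_width: 0.0242
```

Run:
```python
from h import *
st();f=cam('wrist');save('w4',f);save('w4c',f,(0,0,170,140),4.7)
hsv=cv2.cvtColor(f['color'],cv2.COLOR_BGR2HSV)
m=cv2.inRange(hsv,(100,120,30),(124,255,255));n,l,s,c=cv2.connectedComponentsWithStats(m);i=1+s[1:,4].argmax();print(s[i])
go(.446,.184,.264)
```

```text
{'t': 5.4833, 'tcp_pos': [0.5657, 0.3062, 0.2661], 'tool_rot': [3.1388, -0.0025, 1.3493], 'force': [0.4254, 0.0294, -1.7246], 'gripper_width': 0.0242}
[  93   58   86   71 4632]
tool delta mm [-145.5  -89.8    1.2] rows>= 5
```

View pics/w4.png

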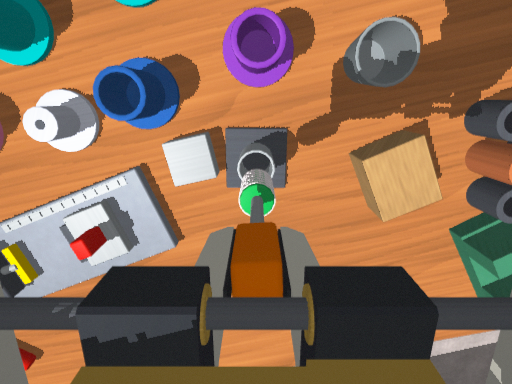

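Call:
jog_arm --gripper '[0, 0, 0, 0, 0, 0, 0, 0, 0, 0, 0, 0]' --pt "-14.5 -9 0" --pt "-14.5 -9 0" --pt "-14.5 -9 0" --pt "-14.5 -9 0" --pt "-14.5 -9 0" --pt "-14.5 -9 0" --pt "-14.5 -9 0" --pt "-14.5 -9 0" --pt "-14.5 -9 0" --pt "-15 -9 0" --pt "0 0 0" --pt "0 0 0" --yaw '[0, 0, 0, 0, 0, 0, 0, 0, 0, 0, 0, 0]'

```text
t: 6.53
tcp_pos: [0.4446, 0.1831, 0.2631]
tool_rot: [-3.14, 0.001, 1.348]
force: [0.4, 0.2, -0.5]
gripper_width: 0.0245
```

Run:
```python
from h import *
st();f=cam('wrist');save('w5',f);save('w5c',f,(190,90,330,230),5)
st();g=cam('side');save('s5c',g,(190,170,330,290),5);st()
for F in (f,g): print(proj(F,(.446,.184,.085)))
```

```text
{'t': 6.5333, 'tcp_pos': [0.4446, 0.1831, 0.2631], 'tool_rot': [-3.1405, 0.0008, 1.3485], 'force': [0.4327, 0.1563, -0.5483], 'gripper_width': 0.0245}
{'t': 6.5833, 'tcp_pos': [0.4452, 0.1839, 0.2632], 'tool_rot': [-3.1411, 0.0, 1.3494], 'force': [0.853, -0.5524, -0.2398], 'gripper_width': 0.0241}
{'t': 6.6333, 'tcp_pos': [0.4455, 0.1843, 0.2633], 'tool_rot': [-3.1413, -0.0002, 1.3499], 'force': [0.3093, -0.4032, -1.6422], 'gripper_width': 0.0248}
(np.float64(257.8271851578498), np.float64(173.96193182426973))
(np.float64(269.3267379947944), np.float64(248.8509951664488))
```

View pics/w5c.png

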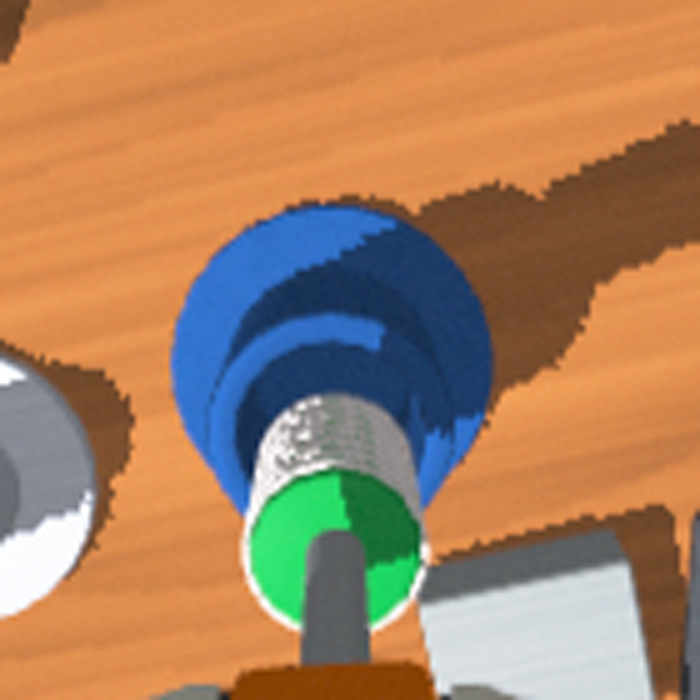

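View pics/s5c.png

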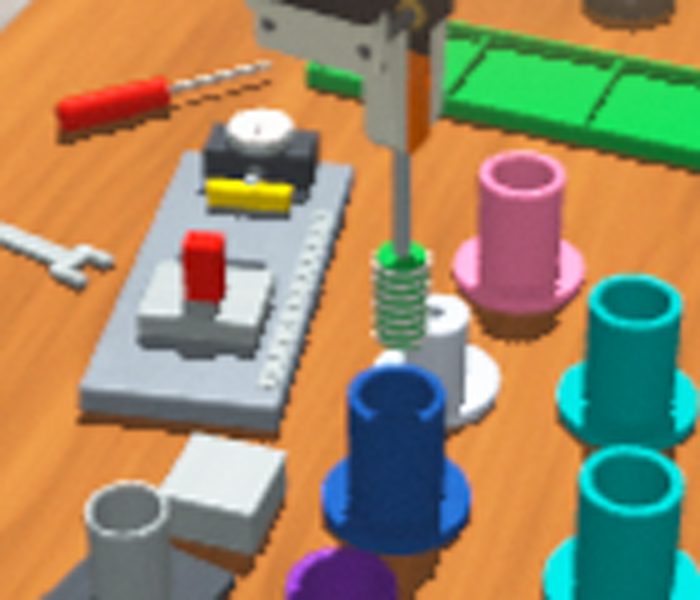

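Run:
```python
from h import *
st();f=cam('wrist');g=cam('side');c=lambda u,v:(190+u/5,90+v/5)
print('flange',onz(f,*c(332,362),.01),'hubrim x',onz(f,*c(332,435),.085))
q=[onz(f,*c(*p),.01)[:2] for p in [(172,362),(493,362),(332,205)]];print(q,np.linalg.norm(q[0]-q[1]))
print(two(f,c(332,435),g,(190+396/5,170+392/5)))
# brush tip bottom front (center lower end)
print('tip',two(f,c(335,437),g,(190+400/5,170+343/5)))
```

```text
{'t': 6.6333, 'tcp_pos': [0.4455, 0.1843, 0.2633], 'tool_rot': [-3.1413, -0.0002, 1.3499], 'force': [0.3093, -0.4032, -1.6422], 'gripper_width': 0.0248}
flange [0.44840466 0.18336365 0.01      ] hubrim x [0.45031146 0.18297881 0.085     ]
[array([0.43866078, 0.14000052]), array([0.45820956, 0.22699833]), array([0.40644317, 0.19280046])] 0.08916711570813562
(array([0.44839699, 0.18287693, 0.08585856]), np.float64(0.003324859826727731))
tip (array([0.44252603, 0.18575913, 0.12360263]), np.float64(0.0022968747932812766))
```

Call:
jog_arm --gripper '[0, 0, 0, 0, 0, 0]' --pt "0 3.5 0" --pt "0 0 15" --pt "0 0 20" --pt "0 0 15" --pt "0 0 10" --pt "0 0 0" --yaw '[0, 0, 0, 0, 0, 0]'

```text
t: 7.23
tcp_pos: [0.4477, 0.1826, 0.2015]
tool_rot: [-3.138, 0.003, 1.35]
force: [-0.3, -0.1, -1.3]
gripper_width: 0.0239
```

Run:
```python
from h import *
st();f=cam('wrist');save('w6c',f,(190,90,330,230),5)
st();g=cam('side');save('s6c',g,(220,190,320,290),6);st()
```

```text
{'t': 7.2333, 'tcp_pos': [0.4477, 0.1826, 0.2015], 'tool_rot': [-3.1378, 0.003, 1.3497], 'force': [-0.2917, -0.0562, -1.3343], 'gripper_width': 0.0239}
{'t': 7.2833, 'tcp_pos': [0.4484, 0.1829, 0.2027], 'tool_rot': [-3.1396, 0.0015, 1.3497], 'force': [0.0406, -0.0943, -0.2644], 'gripper_width': 0.0243}
{'t': 7.3333, 'tcp_pos': [0.449, 0.1831, 0.2035], 'tool_rot': [-3.1413, 0.0002, 1.3495], 'force': [0.1765, -0.4805, -1.0394], 'gripper_width': 0.0243}
```

View pics/w6c.png

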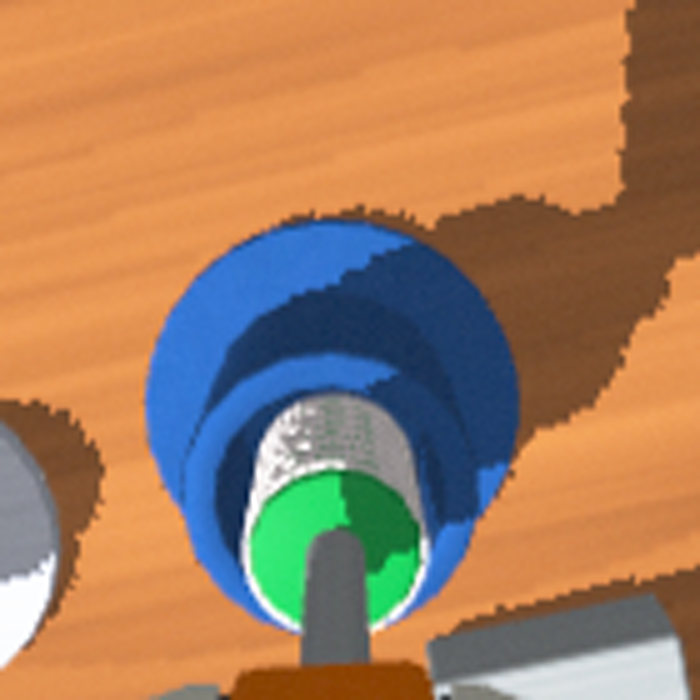

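View pics/s6c.png

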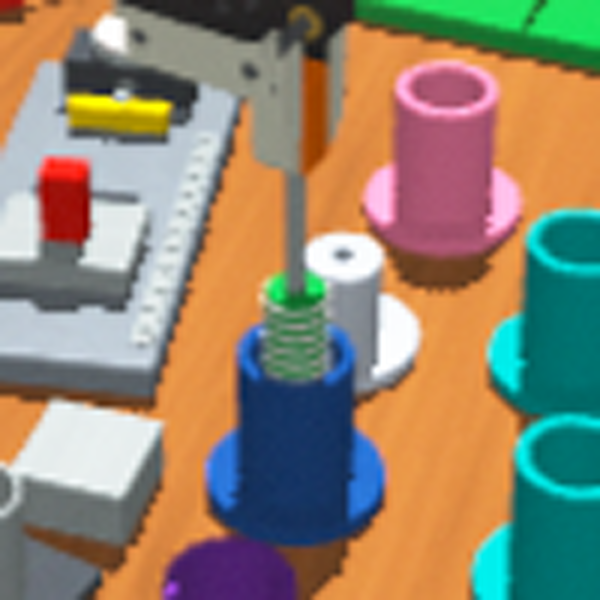

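Call:
jog_arm --gripper '[0, 0, 0, 0, 0, 0, 0]' --pt "0 0.5 10" --pt "0 0 12" --pt "0 0 12" --pt "0 0 8" --pt "0 0 4" --pt "0 0 2" --pt "0 0 0" --yaw '[0, 0, 0, 0, 0, 0, 0]'

```text
t: 7.92
tcp_pos: [0.4494, 0.1829, 0.1558]
tool_rot: [3.141, -0.0, 1.349]
force: [-0.4, -0.1, -0.7]
gripper_width: 0.0244
```

Run:
```python
from h import *
st();f=cam('wrist');save('w7c',f,(190,90,330,230),5);st()
```

```text
{'t': 7.9167, 'tcp_pos': [0.4494, 0.1829, 0.1558], 'tool_rot': [3.1413, -0.0002, 1.3494], 'force': [-0.3539, -0.125, -0.7063], 'gripper_width': 0.0244}
{'t': 7.9667, 'tcp_pos': [0.4495, 0.183, 0.1561], 'tool_rot': [3.1408, -0.0005, 1.3494], 'force': [0.4425, -0.8261, -0.3746], 'gripper_width': 0.0242}
```

View pics/w7c.png

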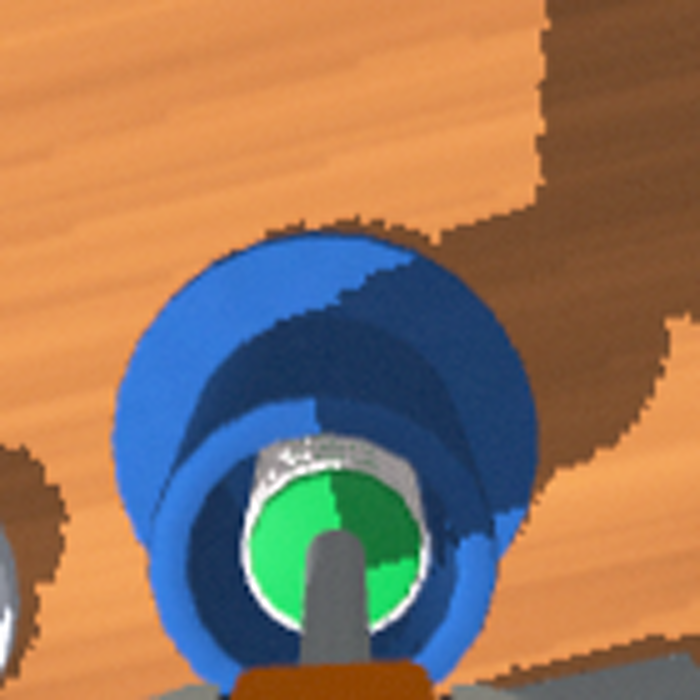

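Call:
jog_arm --gripper '[0, 0, 0, 0, 0, 0, 0, 0, 0, 0, 0, 0]' --pt "0 0 3" --pt "0 0 0" --pt "0 0 0" --pt "0 0 -10" --pt "0 0 -15" --pt "0 0 -15" --pt "0 0 -8" --pt "0 0 0" --pt "0 0 0" --pt "0 0 10" --pt "0 0 15" --pt "0 0 15" --yaw '[0, 0, 0, 0, 0, 0, 0, 0, 0, 0, 0, 0]'

```text
t: 8.97
tcp_pos: [0.4487, 0.1827, 0.1596]
tool_rot: [-3.141, 0.0, 1.349]
force: [-1.0, -0.2, -1.2]
gripper_width: 0.0243
```

Call:
jog_arm --gripper '[0, 0, 0, 0]' --pt "0 0 8" --pt "0 0 0" --pt "0 0 0" --pt "0 0 0" --yaw '[0, 0, 0, 0]'

```text
t: 9.3
tcp_pos: [0.4495, 0.1829, 0.153]
tool_rot: [3.141, -0.0, 1.349]
force: [0.7, -0.2, -2.1]
gripper_width: 0.0244
```

Call:
jog_arm --gripper '[0, 0, 0, 0, 0, 0, 0, 0]' --pt "0 0 -10" --pt "0 0 -15" --pt "0 0 -20" --pt "0 0 -20" --pt "0 0 -20" --pt "0 0 -20" --pt "0 0 -15" --pt "0 0 0" --yaw '[0, 0, 0, 0, 0, 0, 0, 0]'

```text
t: 9.97
tcp_pos: [0.4512, 0.1837, 0.2766]
tool_rot: [3.135, -0.005, 1.349]
force: [1.8, 0.1, -0.2]
gripper_width: 0.0245
```

Run:
```python
from h import *
st();f=cam('wrist');save('w8',f)
go(.565,.306,.27)
```

```text
{'t': 9.9667, 'tcp_pos': [0.4512, 0.1837, 0.2766], 'tool_rot': [3.1345, -0.0054, 1.3492], 'force': [1.8183, 0.0752, -0.2058], 'gripper_width': 0.0245}
tool delta mm [145.   85.    5.4] rows>= 5
```

View pics/w8.png

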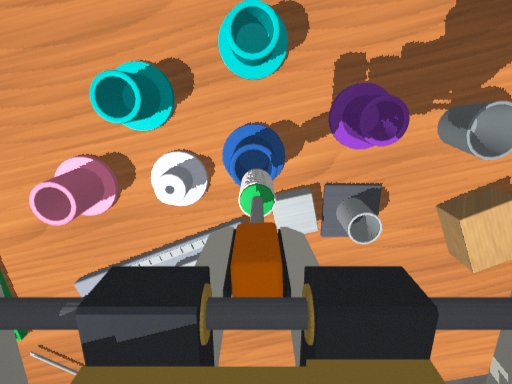

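Call:
jog_arm --gripper '[0, 0, 0, 0, 0, 0, 0, 0, 0, 0, 0, 0]' --pt "14.5 8.5 0" --pt "14.5 8.5 0" --pt "14.5 8.5 0" --pt "14.5 8.5 0" --pt "14.5 8.5 0" --pt "14.5 8.5 0" --pt "14.5 8.5 0" --pt "14.5 8.5 0" --pt "14.5 8.5 0" --pt "14.5 9 0" --pt "0 0 0" --pt "0 0 0" --yaw '[0, 0, 0, 0, 0, 0, 0, 0, 0, 0, 0, 0]'

```text
t: 11.02
tcp_pos: [0.5637, 0.3054, 0.2706]
tool_rot: [-3.139, 0.002, 1.35]
force: [0.4, -1.0, -1.0]
gripper_width: 0.0245
```

Run:
```python
from h import *
cam('top');st();f=cam('wrist');save('w9c',f,(190,90,330,230),5)
go(.565,.306,.27)
```

```text
{'t': 11.0667, 'tcp_pos': [0.5636, 0.3047, 0.2712], 'tool_rot': [-3.1395, 0.0025, 1.3493], 'force': [-0.3754, 0.1856, -1.2551], 'gripper_width': 0.0243}
tool delta mm [1.9 1.  1.7] rows>= 1
```

View pics/w9c.png

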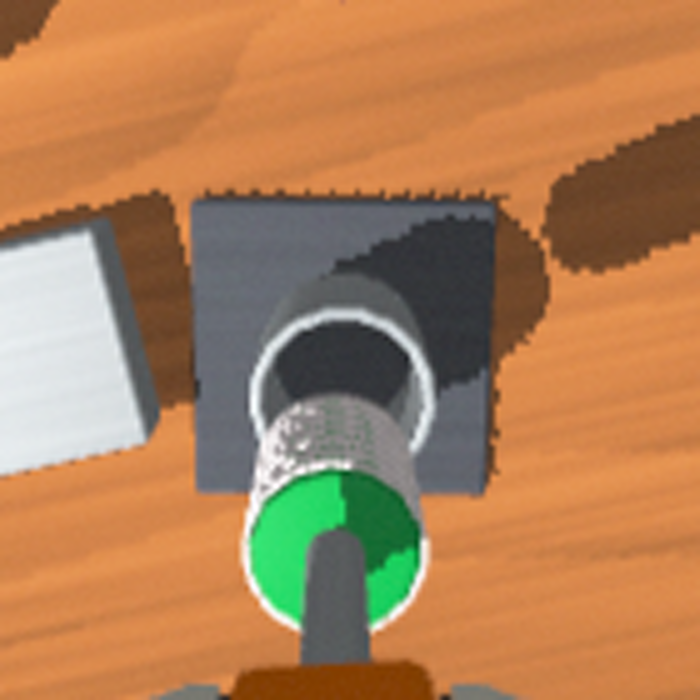

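Call:
jog_arm --gripper '[0, 0, 0, 0, 0, 0, 0]' --pt "1.5 1 0" --pt "0 0 10" --pt "0 0 20" --pt "0 0 20" --pt "0 0 15" --pt "0 0 8" --pt "0 0 0" --yaw '[0, 0, 0, 0, 0, 0, 0]'

```text
t: 11.7
tcp_pos: [0.5642, 0.3056, 0.1972]
tool_rot: [-3.138, 0.004, 1.349]
force: [-0.9, -0.6, -0.7]
gripper_width: 0.0241
```

Run:
```python
from h import *
cam('top');st();f=cam('wrist');save('w10c',f,(190,90,330,230),5)
```

```text
{'t': 11.75, 'tcp_pos': [0.5651, 0.3062, 0.1988], 'tool_rot': [-3.1401, 0.0014, 1.3492], 'force': [0.0959, -0.6174, -1.1923], 'gripper_width': 0.0244}
```

View pics/w10c.png

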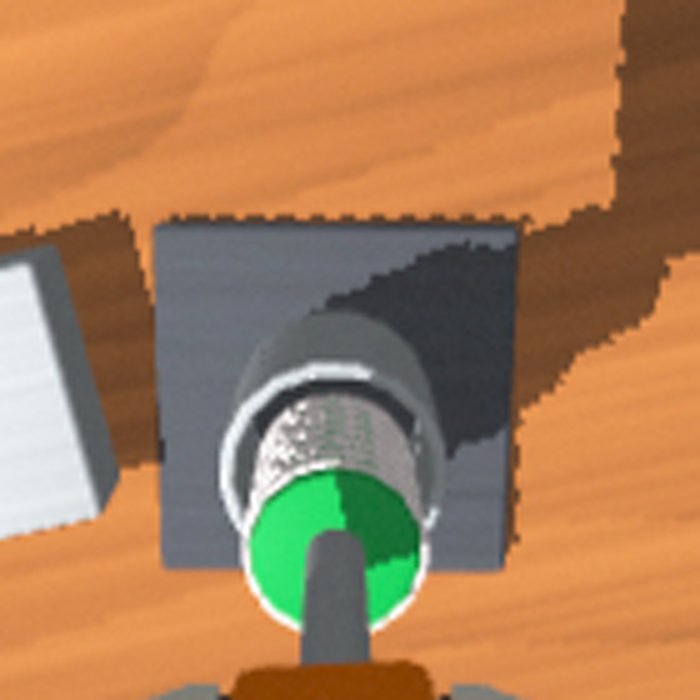

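In the tube. Lower 54 mm and release.

Call:
jog_arm --gripper '[0, 0, 0, 0, 0, 0, 0, 0, 0, 0]' --pt "0 0 10" --pt "0 0 15" --pt "0 0 12" --pt "0 0 8" --pt "0 0 5" --pt "0 0 3" --pt "0 0 1" --pt "0 0 0" --pt "0 0 0" --pt "0 0 0" --yaw '[0, 0, 0, 0, 0, 0, 0, 0, 0, 0]'

```text
t: 12.63
tcp_pos: [0.5661, 0.3069, 0.1463]
tool_rot: [3.141, -0.001, 1.349]
force: [0.2, -0.4, -0.5]
gripper_width: 0.0244
```

Call:
jog_arm --gripper '[100, 100, 100, 100, 100, 100, 100, 100, 100, 100, 100, 100]' --pt "0 0 0" --pt "0 0 0" --pt "0 0 0" --pt "0 0 0" --pt "0 0 0" --pt "0 0 0" --pt "0 0 0" --pt "0 0 0" --pt "0 0 0" --pt "0 0 0" --pt "0 0 0" --pt "0 0 0" --yaw '[0, 0, 0, 0, 0, 0, 0, 0, 0, 0, 0, 0]'

```text
t: 13.63
tcp_pos: [0.5657, 0.3067, 0.1456]
tool_rot: [-3.142, 0.0, 1.349]
force: [-1.1, 0.5, 0.4]
gripper_width: 0.0924
```

Run:
```python
from h import *
st();f=cam('wrist');save('w11',f)
```

```text
{'t': 13.6333, 'tcp_pos': [0.5657, 0.3067, 0.1456], 'tool_rot': [-3.1415, 0.0001, 1.3494], 'force': [-1.0656, 0.4865, 0.4427], 'gripper_width': 0.0924}
```

View pics/w11.png

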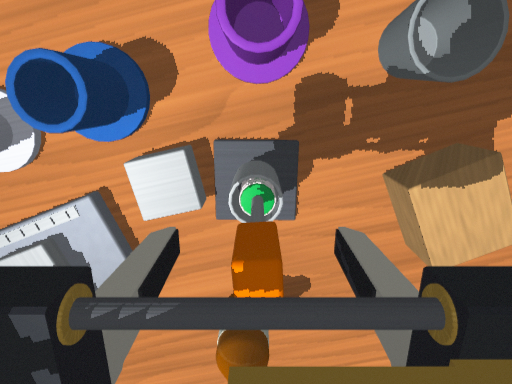

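Call:
jog_arm --gripper '[100, 100, 100, 100, 100, 100, 100, 100]' --pt "0 0 -15" --pt "0 0 -20" --pt "0 0 -20" --pt "0 0 -20" --pt "0 0 -20" --pt "0 0 -20" --pt "0 0 -20" --pt "0 0 -20" --yaw '[0, 0, 0, 0, 0, 0, 0, 0]'

```text
t: 14.35
tcp_pos: [0.5655, 0.3066, 0.3017]
tool_rot: [-3.142, 0.0, 1.349]
force: [0.7, 0.1, 0.0]
gripper_width: 0.0928
```

Call:
jog_arm --gripper '[100, 100, 100, 100, 100, 100, 100, 100, 100, 100]' --pt "0 0 0" --pt "0 0 0" --pt "0 0 0" --pt "0 0 0" --pt "0 0 0" --pt "0 0 0" --pt "0 0 0" --pt "0 0 0" --pt "0 0 0" --pt "0 0 0" --yaw '[6.9, 6.9, 6.9, 6.9, 6.9, 6.9, 6.9, 6.9, 6.9, 6.3]'

```text
t: 15.18
tcp_pos: [0.5655, 0.3068, 0.3006]
tool_rot: [-3.142, 0.0, 0.15]
force: [-0.2, 0.7, 0.4]
gripper_width: 0.0934
```

Run:
```python
from h import *
cam('top');st();go(.615,.064,.30,8.9)
```

```text
{'t': 15.2333, 'tcp_pos': [0.5655, 0.307, 0.3005], 'tool_rot': [3.1415, 0.0002, 0.147], 'force': [1.0674, -0.296, -0.4647], 'gripper_width': 0.093}
tool delta mm [ 13.4 247.6   0.5] rows>= 6
then tool yaw deg -0.5 j7 -13.9
```

Call:
jog_arm --gripper '[100, 100, 100, 100, 100, 100, 100, 100, 100, 100, 100, 100]' --pt "1 25 0" --pt "1 25 0" --pt "1 25 0" --pt "2 25 0" --pt "1 25 0" --pt "1 25 0" --pt "2 25 0" --pt "1 25 0" --pt "2 25 0" --pt "1 23 0" --pt "0 0 0" --pt "0 0 0" --yaw '[0, 0, 0, 0, 0, 0, 0, 0, 0, 0, 0, 0]'

```text
t: 16.23
tcp_pos: [0.617, 0.0619, 0.3007]
tool_rot: [3.141, 0.0, 0.154]
force: [0.2, 0.8, 0.4]
gripper_width: 0.0932
```

Run:
```python
from h import *
cam('top');cam('top');st();f=cam('wrist');save('w12',f);save('w12c',f,(150,60,370,230),3.6)
```

```text
{'t': 16.3333, 'tcp_pos': [0.6167, 0.0654, 0.3005], 'tool_rot': [-3.14, 0.0002, 0.1583], 'force': [-0.0385, 1.0906, -0.6451], 'gripper_width': 0.0932}
```

View pics/w12.png

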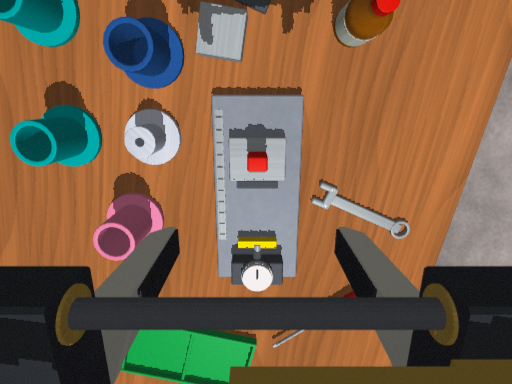

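View pics/w12c.png

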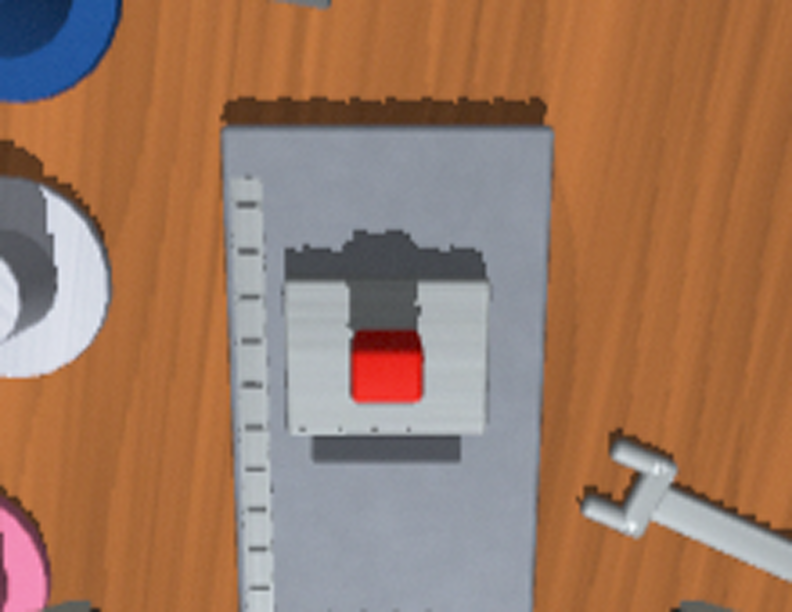

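Run:
```python
from h import *
st();f=cam('wrist');c=lambda u,v:(150+u/3.6,60+v/3.6)
save('w13c',f,(220,220,300,300),8)
a=np.radians(8.9);ux=np.array([np.cos(a),np.sin(a)]);uy=np.array([-np.sin(a),np.cos(a)])
def P(n,p,z):
    q=onz(f,*p,z)[:2];print(n,q.round(4),'gx',(q@ux).round(4),'gy',(q@uy).round(4));return q
P('post',c(387,377),.083);P('jaw462z.0215',c(387,462),.0215);P('jaw462 z.0375',c(387,462),.0375);P('anv237',(257,237),.0375)
P('b1',c(222,128),.02);P('b2',c(552,128),.02)
```

```text
{'t': 16.3833, 'tcp_pos': [0.6167, 0.0658, 0.3005], 'tool_rot': [-3.1401, 0.0003, 0.1591], 'force': [-0.0754, 0.9109, -0.6909], 'gripper_width': 0.093}
post [0.6165 0.0665] gx 0.6194 gy -0.0297
jaw462z.0215 [0.6245 0.0179] gx 0.6197 gy -0.0789
jaw462 z.0375 [0.6237 0.0225] gx 0.6197 gy -0.0743
anv237 [ 0.6353 -0.0542] gx 0.6193 gy -0.1518
b1 [0.5403 0.14  ] gx 0.5554 gy 0.0547
b2 [0.6661 0.1602] gx 0.6829 gy 0.0552
```

View pics/w13c.png

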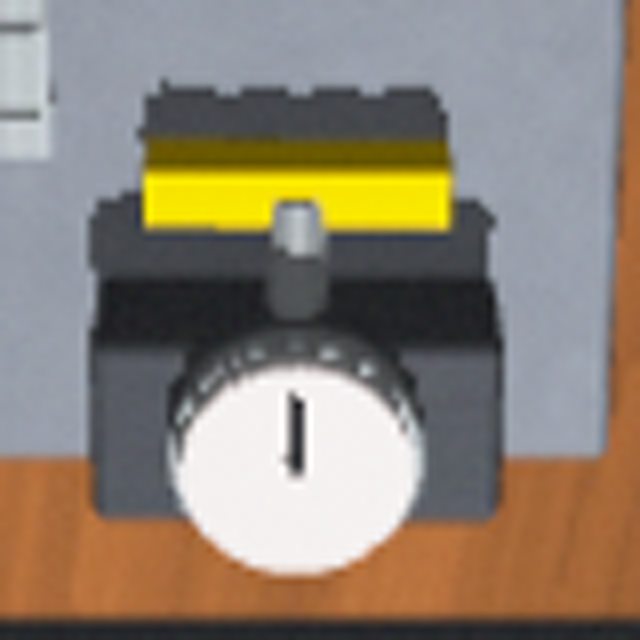

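Call:
jog_arm --gripper '[100, 100, 100, 100, 100, 100, 100, 100, 100, 100, 100, 100]' --pt "0 -1 20" --pt "0 0 30" --pt "0 0 35" --pt "0 0 35" --pt "0 0 35" --pt "0 0 35" --pt "0 0 25" --pt "0 0 15" --pt "0 0 10" --pt "0 0 8" --pt "0 0 3" --pt "0 0 0" --yaw '[0, 0, 0, 0, 0, 0, 0, 0, 0, 0, 0, 0]'

```text
t: 17.43
tcp_pos: [0.617, 0.0652, 0.0497]
tool_rot: [-3.141, -0.0, 0.156]
force: [0.2, 0.7, -0.6]
gripper_width: 0.0932
```

Call:
jog_arm --gripper '[0, 0, 0, 0, 0, 0, 0, 0, 0, 0, 0, 0]' --pt "0 0 0" --pt "0 0 0" --pt "0 0 0" --pt "0 0 0" --pt "0 0 0" --pt "0 0 0" --pt "0 0 0" --pt "0 0 0" --pt "0 0 0" --pt "0 0 0" --pt "0 0 0" --pt "0 0 0" --yaw '[0, 0, 0, 0, 0, 0, 0, 0, 0, 0, 0, 0]'

```text
t: 18.43
tcp_pos: [0.6175, 0.0648, 0.0497]
tool_rot: [3.141, -0.001, 0.156]
force: [1.7, -0.1, -0.9]
gripper_width: 0.026
```

Run:
```python
from h import *
st();f=cam('wrist');save('w14',f)
```

```text
{'t': 18.4333, 'tcp_pos': [0.6175, 0.0648, 0.0497], 'tool_rot': [3.1414, -0.0014, 0.1556], 'force': [1.71, -0.1327, -0.9228], 'gripper_width': 0.026}
```

View pics/w14.png

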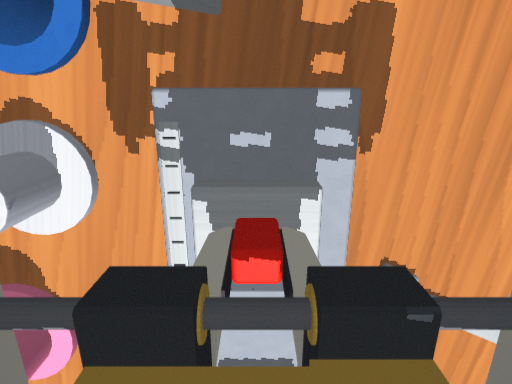

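Post gripped. Open the jaw by sliding towards tool −y.

Call:
jog_arm --gripper '[0, 0, 0, 0, 0, 0, 0, 0, 0, 0]' --pt "0 -3 0" --pt "0 -6 0" --pt "0 -8 0" --pt "0 -8 0" --pt "0 -8 0" --pt "0 -6 0" --pt "0 -4 0" --pt "0 -2 0" --pt "0 0 0" --pt "0 0 0" --yaw '[0, 0, 0, 0, 0, 0, 0, 0, 0, 0]'

```text
t: 19.32
tcp_pos: [0.6103, 0.1102, 0.0496]
tool_rot: [-3.141, -0.001, 0.156]
force: [4.5, 0.4, -4.4]
gripper_width: 0.026
```

Call:
jog_arm --gripper '[0, 0, 0]' --pt "0 -2 0" --pt "0 0 0" --pt "0 0 0" --yaw '[0, 0, 0]'

```text
t: 19.57
tcp_pos: [0.6103, 0.1101, 0.0497]
tool_rot: [3.14, -0.001, 0.155]
force: [5.9, -3.4, -4.8]
gripper_width: 0.0259
```

Call:
jog_arm --gripper '[0, 100, 100, 100, 100, 100, 100, 100, 100, 100, 100, 100]' --pt "0 1.5 0" --pt "0 0 0" --pt "0 0 0" --pt "0 0 0" --pt "0 0 0" --pt "0 0 0" --pt "0 0 0" --pt "0 0 0" --pt "0 0 0" --pt "0 0 0" --pt "0 0 -10" --pt "0 0 -20" --yaw '[0, 0, 0, 0, 0, 0, 0, 0, 0, 0, 0, 0]'

```text
t: 20.57
tcp_pos: [0.6077, 0.1095, 0.0781]
tool_rot: [3.141, 0.006, 0.156]
force: [0.5, 0.5, 0.4]
gripper_width: 0.0916
```

Call:
jog_arm --gripper '[100, 100, 100, 100, 100, 100, 100, 100]' --pt "0 0 -30" --pt "0 0 -35" --pt "0 0 -35" --pt "0 0 -35" --pt "0 0 -35" --pt "0 0 -35" --pt "0 0 -15" --pt "0 0 0" --yaw '[0, 0, 0, 0, 0, 0, 0, 0]'

```text
t: 21.23
tcp_pos: [0.612, 0.1094, 0.3056]
tool_rot: [-3.141, -0.011, 0.155]
force: [1.0, -0.6, 1.0]
gripper_width: 0.0927
```

Run:
```python
from h import *
cam('top');cam('top');st();f=cam('wrist');save('w15',f);f=cam('top');save('t15c',f,(130,140,390,310),3);go(.449,.183,.26)
```

```text
{'t': 21.3333, 'tcp_pos': [0.6095, 0.1096, 0.3002], 'tool_rot': [-3.1414, -0.0007, 0.1554], 'force': [0.3822, -0.1644, 0.2008], 'gripper_width': 0.0928}
tool delta mm [-146.2  -97.2   38.6] rows>= 5
```

View pics/w15.png

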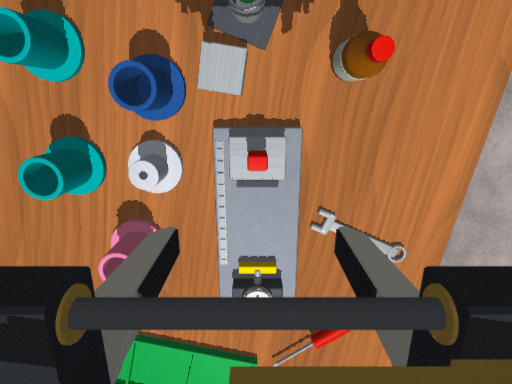

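View pics/t15c.png

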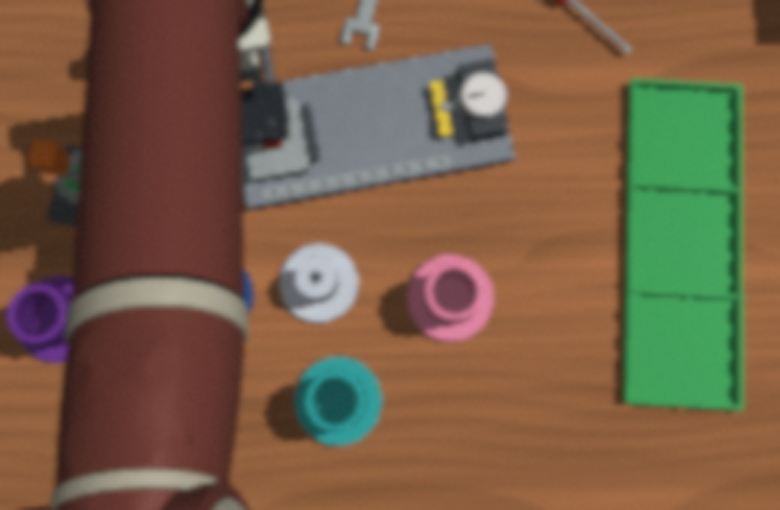

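Call:
jog_arm --gripper '[100, 100, 100, 100, 100, 100, 100, 100, 100]' --pt "-20 -13 0" --pt "-20 -13 0" --pt "-20 -13 0" --pt "-20 -14 0" --pt "-20 -14 0" --pt "-20 -14 0" --pt "-16 -10 0" --pt "-10 -6 20" --pt "0 0 20" --yaw '[0, 0, 0, 0, 0, 0, 0, 0, 0]'

```text
t: 22.18
tcp_pos: [0.4476, 0.1846, 0.2587]
tool_rot: [-3.14, 0.002, 0.16]
force: [-0.2, -0.5, -0.3]
gripper_width: 0.0932
```

Run:
```python
from h import *
cam('top');cam('top');cam('top');st();f=cam('wrist');save('w16',f);save('w16c',f,(180,80,340,230),5);st()
```

```text
{'t': 22.3333, 'tcp_pos': [0.4488, 0.1824, 0.2577], 'tool_rot': [3.1397, 0.0056, 0.1557], 'force': [-0.1364, 0.6277, 0.6256], 'gripper_width': 0.0931}
{'t': 22.3833, 'tcp_pos': [0.4502, 0.1825, 0.259], 'tool_rot': [3.1404, 0.0023, 0.155], 'force': [0.4928, -0.1897, 0.7046], 'gripper_width': 0.0932}
```

View pics/w16c.png

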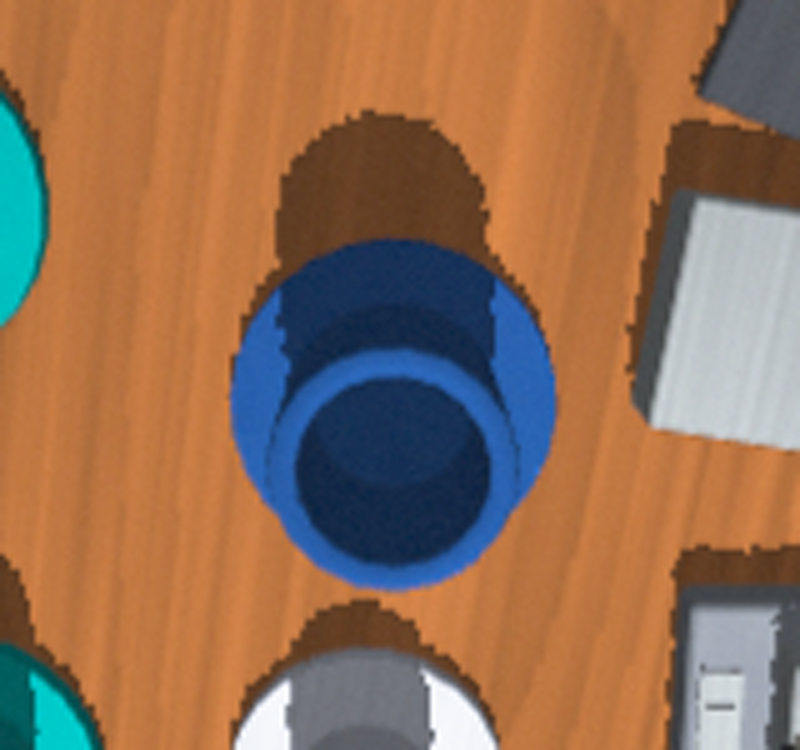

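View pics/w16.png

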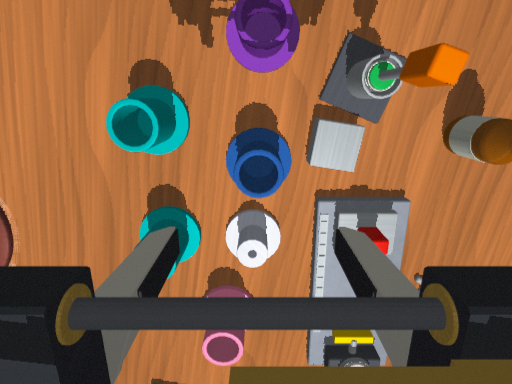

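Run:
```python
from h import *
cam('top');st();f=cam('wrist');c=lambda u,v:(180+u/5,80+v/5);st()
p=onz(f,*c(394,469),.085);print(p,onz(f,*c(394,398),.01));go(p[0],p[1],.04,8.9)
print('vblock corner',onz(f,*c(652,425),.032), onz(f,*c(690,200),.032))
```

```text
{'t': 22.4333, 'tcp_pos': [0.451, 0.1826, 0.2597], 'tool_rot': [3.141, 0.0002, 0.1547], 'force': [0.122, 0.8256, 0.1426], 'gripper_width': 0.0929}
{'t': 22.4833, 'tcp_pos': [0.4514, 0.1826, 0.2602], 'tool_rot': [3.1414, -0.001, 0.1546], 'force': [-0.2077, 0.6162, -0.1258], 'gripper_width': 0.0927}
[0.4525805  0.18150289 0.085     ] [0.45275908 0.18336619 0.01      ]
tool delta mm [  0.8   1.2 220.2] rows>= 6
then tool yaw deg -0.0 j7 -7.9
vblock corner [0.51973741 0.19090541 0.032     ] [0.5174087  0.24868274 0.032     ]
```

Call:
jog_arm --gripper '[100, 100, 100, 100, 100, 100, 100, 100, 100, 100, 100]' --pt "0 0.5 20" --pt "0 0 30" --pt "0 0 30" --pt "0 0 30" --pt "0 0 30" --pt "0 0 30" --pt "0 0 20" --pt "0 0 15" --pt "0 0 8" --pt "0 0 4" --pt "0 0 0" --yaw '[0, 0, 0, 0, 0, 0, 0, 0, 0, 0, 0]'

```text
t: 23.4
tcp_pos: [0.4512, 0.1823, 0.0426]
tool_rot: [-3.142, -0.0, 0.155]
force: [-0.2, 0.2, -0.4]
gripper_width: 0.0932
```

Call:
jog_arm --gripper '[0, 0, 0, 0, 0, 0, 0, 0, 0, 0]' --pt "0 0 0" --pt "0 0 0" --pt "0 0 0" --pt "0 0 0" --pt "0 0 0" --pt "0 0 0" --pt "0 0 0" --pt "0 0 0" --pt "0 0 0" --pt "0 0 0" --yaw '[0, 0, 0, 0, 0, 0, 0, 0, 0, 0]'

```text
t: 24.23
tcp_pos: [0.4499, 0.1824, 0.0429]
tool_rot: [-3.141, 0.001, 0.156]
force: [-1.5, -0.8, 5.8]
gripper_width: 0.0574
```

Run:
```python
from h import *
st();f=cam('wrist');save('w17',f)
```

```text
{'t': 24.2333, 'tcp_pos': [0.4499, 0.1824, 0.0429], 'tool_rot': [-3.1414, 0.0013, 0.1559], 'force': [-1.4546, -0.766, 5.8122], 'gripper_width': 0.0574}
```

View pics/w17.png

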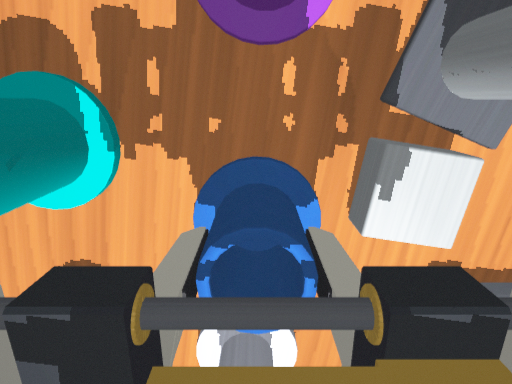

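Call:
jog_arm --gripper '[0, 0, 0, 0, 0, 0, 0, 0, 0]' --pt "0 0 0" --pt "0 0 -8" --pt "0 0 -15" --pt "0 0 -20" --pt "0 0 -20" --pt "0 0 -20" --pt "0 0 -20" --pt "0 0 -12" --pt "0 0 -5" --yaw '[0, 0, 0, 0, 0, 0, 0, 0, 0]'

```text
t: 25.03
tcp_pos: [0.4513, 0.1825, 0.1642]
tool_rot: [-3.141, -0.003, 0.155]
force: [-0.2, 0.5, -3.9]
gripper_width: 0.0573
```

Call:
jog_arm --gripper '[0, 0, 0, 0, 0, 0, 0, 0, 0, 0, 0, 0]' --pt "8 11 0" --pt "12 17 0" --pt "15 21 0" --pt "15 21 0" --pt "15 21 0" --pt "15 21 0" --pt "15 21 0" --pt "15 21 0" --pt "15 21 0" --pt "12 17 0" --pt "8 11 0" --pt "2 2 0" --yaw '[0, 0, 0, 0, 0, 0, 0, 0, 0, 0, 0, 0]'

```text
t: 26.03
tcp_pos: [0.6282, -0.0014, 0.161]
tool_rot: [3.138, 0.001, 0.151]
force: [-0.8, -0.5, -4.3]
gripper_width: 0.0571
```

Call:
jog_arm --gripper '[0, 0, 0]' --pt "0 0 0" --pt "0 0 0" --pt "0 0 0" --yaw '[0, 0, 0]'

```text
t: 26.28
tcp_pos: [0.6263, 0.0046, 0.162]
tool_rot: [-3.14, 0.002, 0.158]
force: [-0.5, -0.1, -3.8]
gripper_width: 0.057
```

Run:
```python
from h import *
st();f=cam('wrist');save('w18',f);g=cam('side');save('s18c',g,(180,160,310,270),6);g=cam('top');save('t18c',g,(190,140,330,230),5);go(.6268,.003,.063,8.9)
```

```text
{'t': 26.2833, 'tcp_pos': [0.6263, 0.0046, 0.162], 'tool_rot': [-3.1398, 0.0021, 0.1576], 'force': [-0.5309, -0.1127, -3.8209], 'gripper_width': 0.057}
tool delta mm [-0.3  1.  99.7] rows>= 3
then tool yaw deg 0.1 j7 17.2
```

View pics/w18.png

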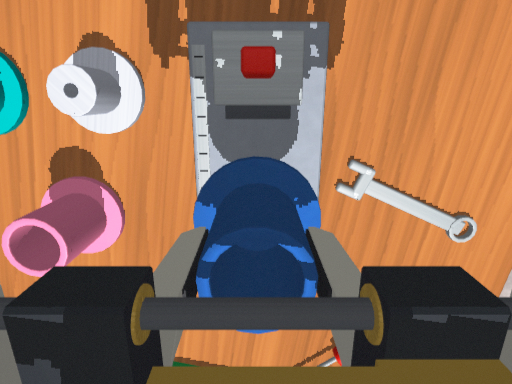

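View pics/s18c.png

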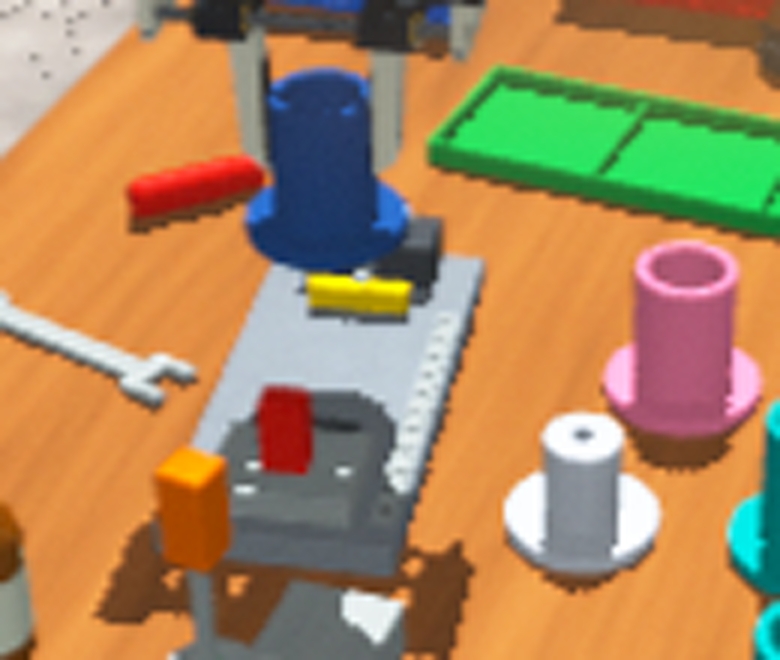

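View pics/t18c.png

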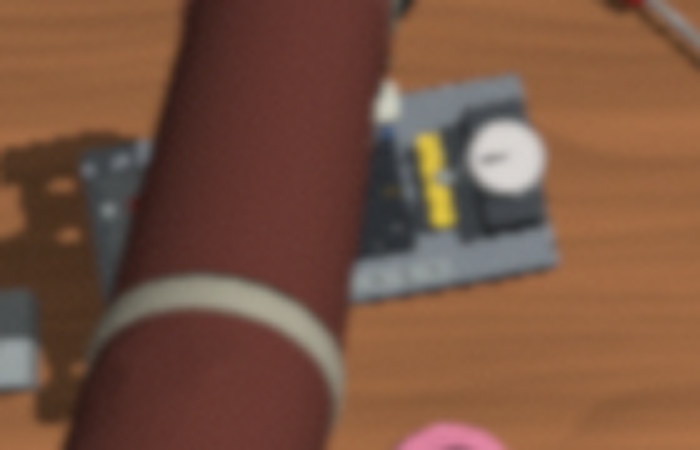

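Call:
jog_arm --gripper '[0, 0, 0, 0, 0, 0, 0, 0, 0, 0]' --pt "0 1 10" --pt "0 0 18" --pt "0 0 20" --pt "0 0 18" --pt "0 0 13" --pt "0 0 9" --pt "0 0 5" --pt "0 0 3" --pt "0 0 0" --pt "0 0 0" --yaw '[0, 0, 0, 0, 0, 0, 0, 0, 0, 0]'

```text
t: 27.27
tcp_pos: [0.6283, 0.0016, 0.0673]
tool_rot: [3.141, -0.001, 0.156]
force: [0.7, 0.3, -3.6]
gripper_width: 0.0568
```

Run:
```python
from h import *
st();f=cam('wrist');save('w19',f);g=cam('side');save('s19c',g,(180,160,310,270),6);st()
```

```text
{'t': 27.2667, 'tcp_pos': [0.6283, 0.0016, 0.0673], 'tool_rot': [3.1413, -0.0013, 0.1556], 'force': [0.6571, 0.2651, -3.6373], 'gripper_width': 0.0568}
{'t': 27.3667, 'tcp_pos': [0.6284, 0.0016, 0.0676], 'tool_rot': [3.1412, -0.0019, 0.1555], 'force': [0.599, -1.0951, -4.8293], 'gripper_width': 0.0573}
```

View pics/s19c.png

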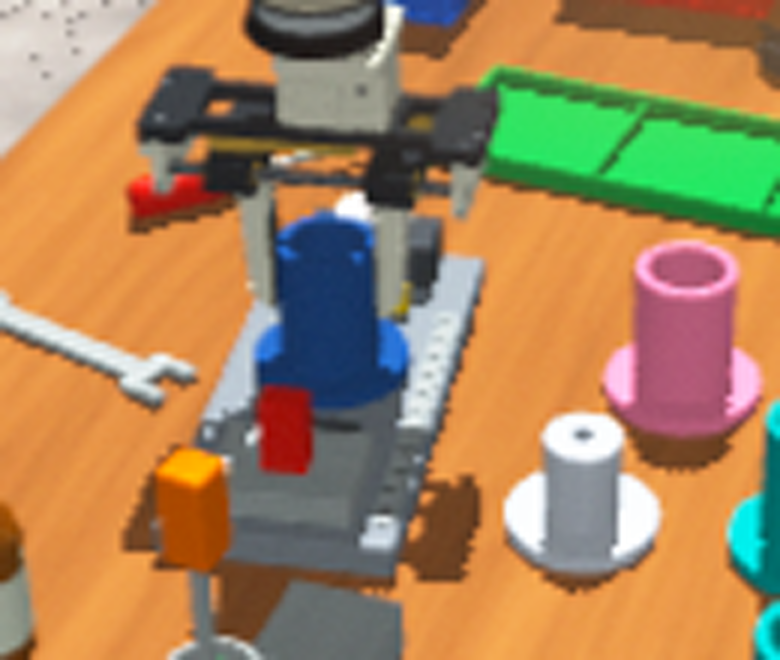

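View pics/w19.png

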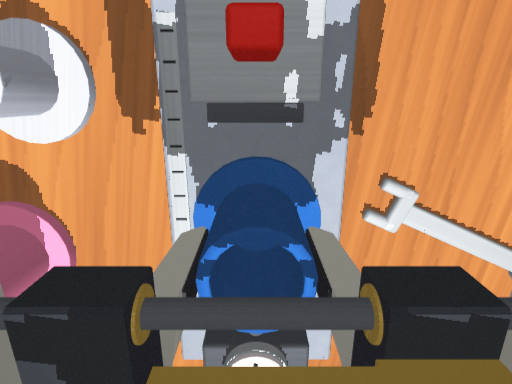

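Call:
jog_arm --gripper '[0, 0, 0, 0]' --pt "0 0 2" --pt "0 0 2" --pt "0 0 0.5" --pt "0 0 0" --yaw '[0, 0, 0, 0]'

```text
t: 27.7
tcp_pos: [0.6282, 0.0016, 0.0631]
tool_rot: [3.142, -0.001, 0.156]
force: [-0.4, -0.4, 2.2]
gripper_width: 0.0572
```

Call:
jog_arm --gripper '[100, 100, 100, 100, 100, 100, 100, 100, 100, 100]' --pt "0 0 0" --pt "0 0 0" --pt "0 0 0" --pt "0 0 0" --pt "0 0 0" --pt "0 0 0" --pt "0 0 0" --pt "0 0 0" --pt "0 0 0" --pt "0 0 0" --yaw '[0, 0, 0, 0, 0, 0, 0, 0, 0, 0]'

```text
t: 28.53
tcp_pos: [0.6277, 0.0016, 0.0621]
tool_rot: [3.142, 0.0, 0.156]
force: [0.4, 0.5, -0.6]
gripper_width: 0.093
```

Call:
jog_arm --gripper '[100, 100, 100, 100, 100, 100, 100, 100, 100]' --pt "0 0 -10" --pt "0 0 -25" --pt "0 0 -30" --pt "0 0 -30" --pt "0 0 -30" --pt "0 0 -30" --pt "0 0 -20" --pt "0 -10 -10" --pt "0 0 0" --yaw '[0, 0, 0, 0, 0, 0, 0, 0, 0]'

```text
t: 29.28
tcp_pos: [0.6273, 0.0142, 0.2503]
tool_rot: [-3.14, -0.006, 0.158]
force: [0.2, 0.9, -0.5]
gripper_width: 0.0929
```

Run:
```python
from h import *
cam('top');cam('top');st();f=cam('wrist');save('w20',f);save('w20c',f,(150,60,370,260),3.6);g=cam('side');save('s20c',g,(180,160,310,270),6);st()
go(.6103,.1101,.25,8.9)
```

```text
{'t': 29.3833, 'tcp_pos': [0.6254, 0.0129, 0.2463], 'tool_rot': [-3.1406, 0.0016, 0.1575], 'force': [-0.2593, -0.7634, -0.7424], 'gripper_width': 0.093}
{'t': 29.4833, 'tcp_pos': [0.6249, 0.0118, 0.2451], 'tool_rot': [-3.1412, 0.0041, 0.1559], 'force': [0.5134, -1.106, -0.2173], 'gripper_width': 0.093}
tool delta mm [  0.8 -99.4  -4.8] rows>= 3
then tool yaw deg 0.0 j7 14.9
```

View pics/s20c.png

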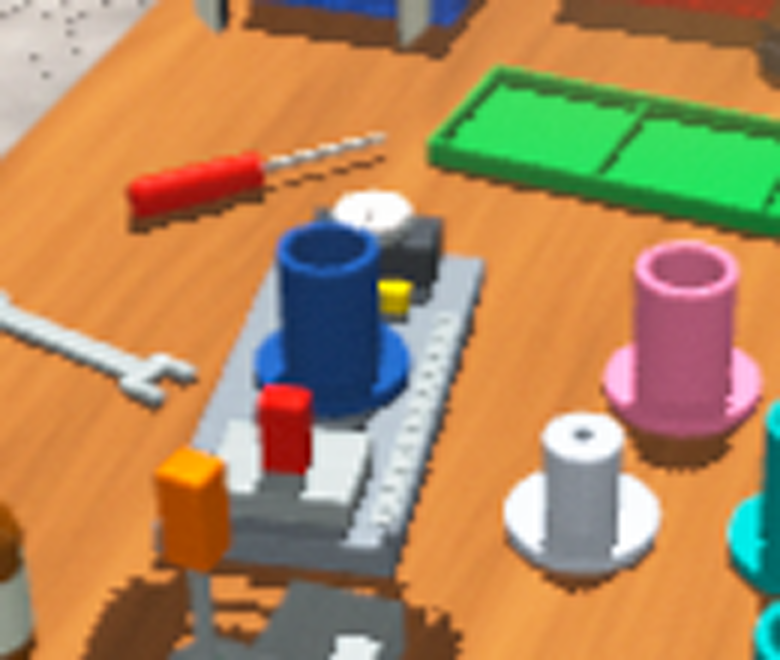

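View pics/w20c.png

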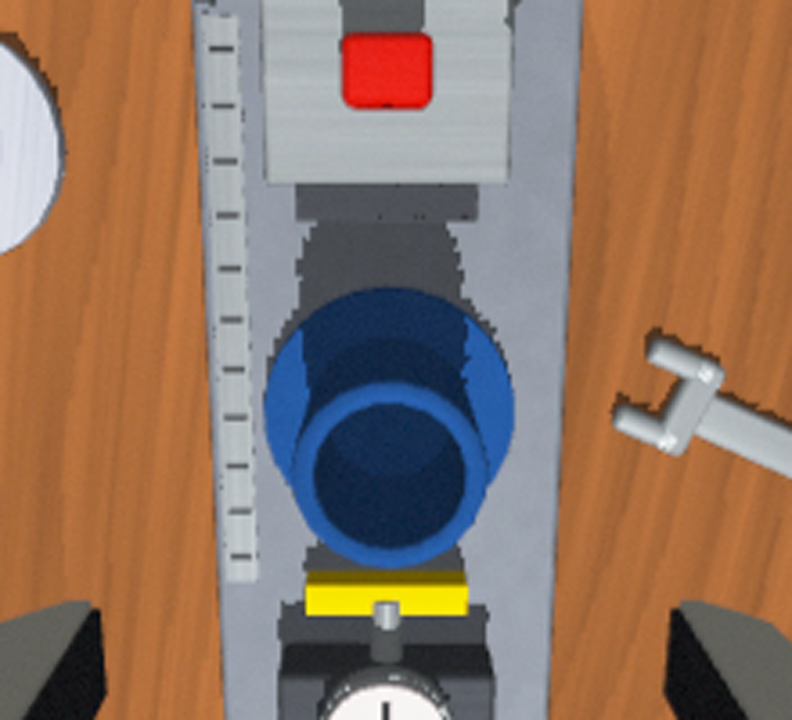

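Call:
jog_arm --gripper '[100, 100, 100, 100, 100, 100]' --pt "0 -15 0" --pt "0 -25 0" --pt "0 -25 0" --pt "0 -20 0" --pt "1 -14 0" --pt "0 0 0" --yaw '[0, 0, 0, 0, 0, 0]'

```text
t: 29.98
tcp_pos: [0.6106, 0.1153, 0.2458]
tool_rot: [-3.138, 0.002, 0.163]
force: [-0.3, 0.2, -0.4]
gripper_width: 0.0931
```

Call:
jog_arm --gripper '[100, 100, 100, 100, 100, 100, 100, 100, 100, 100, 100]' --pt "0 0 15" --pt "0 0 25" --pt "0 0 30" --pt "0 0 30" --pt "0 0 30" --pt "0 0 25" --pt "0 0 20" --pt "0 0 12" --pt "0 0 6" --pt "0 0 3" --pt "0 0 0" --yaw '[0, 0, 0, 0, 0, 0, 0, 0, 0, 0, 0]'

```text
t: 30.9
tcp_pos: [0.6122, 0.1089, 0.0513]
tool_rot: [3.141, -0.0, 0.155]
force: [-0.5, -0.6, 0.4]
gripper_width: 0.0931
```

Run:
```python
from h import *
cam('top');st();go(.6103,.1101,.05,8.9)
f=cam('wrist');save('w21',f)
```

```text
{'t': 30.95, 'tcp_pos': [0.6126, 0.1092, 0.052], 'tool_rot': [3.1413, -0.0017, 0.1552], 'force': [-0.2364, 0.1138, -0.3943], 'gripper_width': 0.0931}
tool delta mm [-2.1 -1.3  2. ] rows>= 1
then tool yaw deg -0.0 j7 9.5
```

View pics/w21.png

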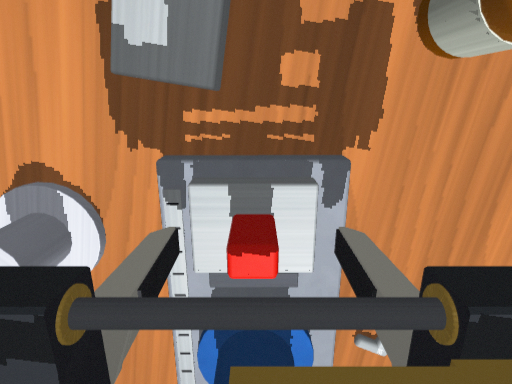

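Grip the post.

Call:
jog_arm --gripper '[0, 0, 0, 0, 0, 0, 0, 0, 0, 0, 0, 0]' --pt "-1.5 -1 2" --pt "0 0 0" --pt "0 0 0" --pt "0 0 0" --pt "0 0 0" --pt "0 0 0" --pt "0 0 0" --pt "0 0 0" --pt "0 0 0" --pt "0 0 0" --pt "0 0 0" --pt "0 0 0" --yaw '[0, 0, 0, 0, 0, 0, 0, 0, 0, 0, 0, 0]'

```text
t: 32.0
tcp_pos: [0.6103, 0.1102, 0.0491]
tool_rot: [3.142, -0.0, 0.156]
force: [0.9, -0.4, -0.7]
gripper_width: 0.026
```

Run:
```python
from h import *
f=cam('wrist');save('w22',f,(180,180,340,300),5);st()
```

```text
{'t': 32.05, 'tcp_pos': [0.6103, 0.1102, 0.0491], 'tool_rot': [3.1415, -0.0003, 0.1556], 'force': [-0.1998, -0.396, 0.1281], 'gripper_width': 0.0258}
```

View pics/w22.png

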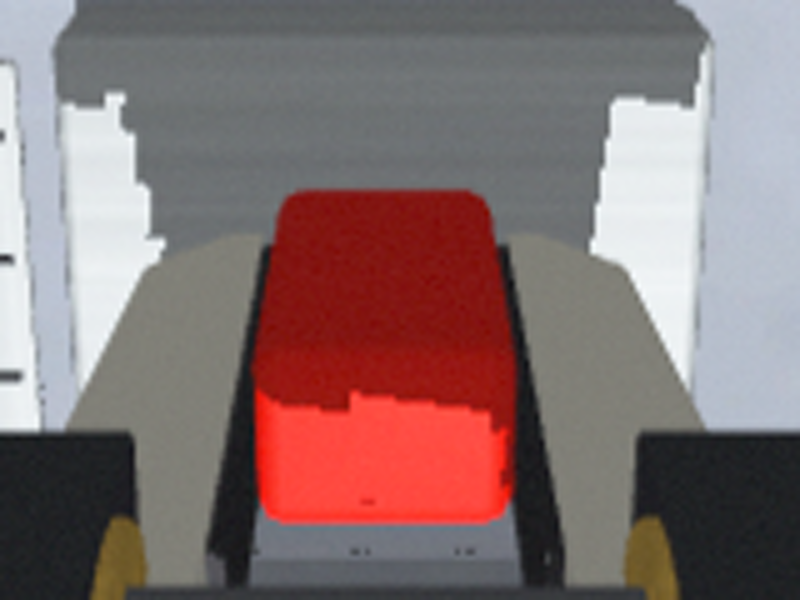

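Call:
jog_arm --gripper '[0, 0, 0, 0, 0, 0, 0, 0, 0, 0, 0, 0]' --pt "0 3 0" --pt "0 4 0" --pt "0 4 0" --pt "0 3 0" --pt "0 3 0" --pt "0 3 0" --pt "0 3 0" --pt "0 3 0" --pt "0 3 0" --pt "0 3 0" --pt "0 2 0" --pt "0 1 0" --yaw '[0, 0, 0, 0, 0, 0, 0, 0, 0, 0, 0, 0]'

```text
t: 33.05
tcp_pos: [0.6156, 0.0764, 0.0491]
tool_rot: [-3.14, -0.0, 0.156]
force: [0.0, 4.7, -1.0]
gripper_width: 0.0258
```

Run:
```python
from h import *
g=cam('side');save('s23c',g,(180,160,310,270),6);g=cam('top');save('t23c',g,(190,140,330,230),5);st()
p=np.array(arm.get_obs()['tcp_pos'][:2])-[.6103,.1101];a=np.radians(8.9);print(p@[np.sin(a),-np.cos(a)])
```

```text
{'t': 33.15, 'tcp_pos': [0.6157, 0.0761, 0.0491], 'tool_rot': [-3.141, -0.0003, 0.1558], 'force': [1.6565, 4.6607, -1.7885], 'gripper_width': 0.0255}
0.034423503985938936
```

View pics/s23c.png

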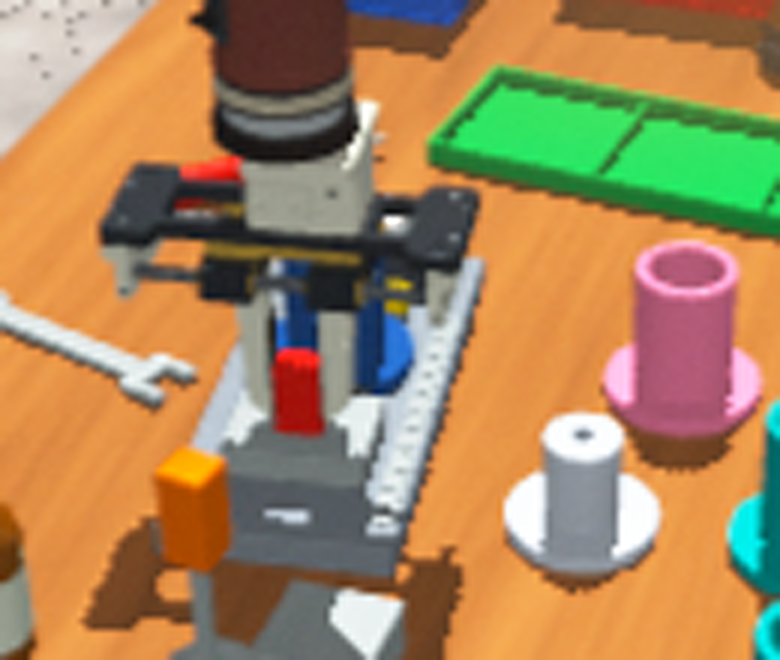

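View pics/t23c.png

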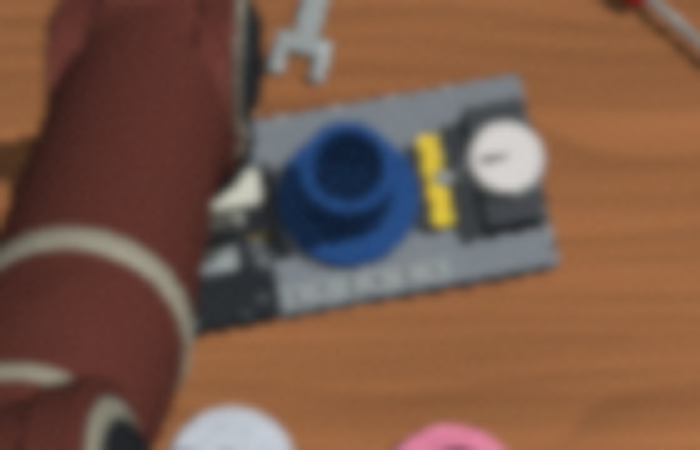

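Call:
jog_arm --gripper '[0, 0, 0, 0, 0, 0, 0, 0]' --pt "0 1.5 0" --pt "0 1.5 0" --pt "0 1.5 0" --pt "0 1.5 0" --pt "0 1.5 0" --pt "0 1.5 0" --pt "0 0 0" --pt "0 0 0" --yaw '[0, 0, 0, 0, 0, 0, 0, 0]'

```text
t: 33.82
tcp_pos: [0.6166, 0.0697, 0.0491]
tool_rot: [-3.138, 0.0, 0.157]
force: [0.2, 7.4, -0.8]
gripper_width: 0.0258
```

```bash
cat >> h.py <<'E'
def trav():
    p=np.array(arm.get_obs()['tcp_pos'][:2])-[.6103,.1101];a=np.radians(8.9);print('travel',p@[np.sin(a),-np.cos(a)])
E
python3 - <<'E'
from h import *
st();trav();g=cam('top');save('t24c',g,(230,150,310,210),9)
E
```

```text
{'t': 33.8167, 'tcp_pos': [0.6166, 0.0697, 0.0491], 'tool_rot': [-3.1381, 0.0, 0.1574], 'force': [0.22, 7.4262, -0.8383], 'gripper_width': 0.0258}
travel 0.04085133395781542
```

View pics/t24c.png

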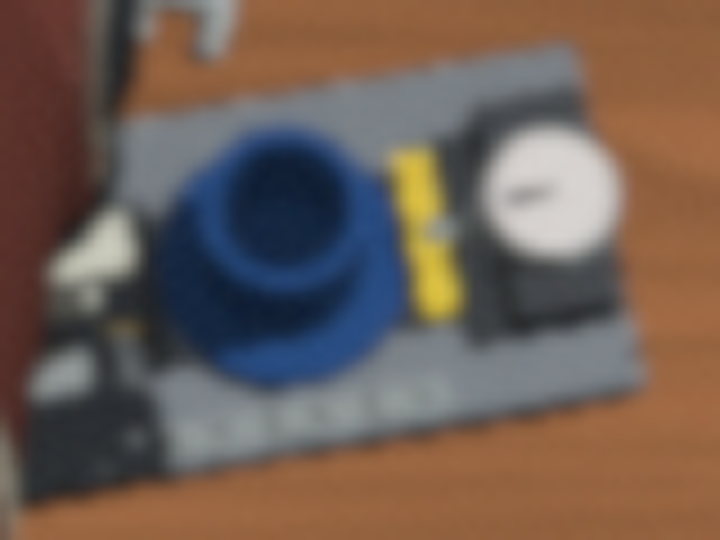

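Call:
jog_arm --gripper '[0, 0, 0, 0, 0, 0, 0]' --pt "0 1 0" --pt "0 1 0" --pt "0 1 0" --pt "0 1 0" --pt "0 1 0" --pt "0 0 0" --pt "0 0 0" --yaw '[0, 0, 0, 0, 0, 0, 0]'

```text
t: 34.45
tcp_pos: [0.6171, 0.0669, 0.0491]
tool_rot: [-3.135, 0.0, 0.158]
force: [0.4, 10.2, 0.6]
gripper_width: 0.0257
```

Run:
```python
from h import *
st();trav();g=cam('top');save('t25c',g,(230,150,310,210),9);st()
```

```text
{'t': 34.45, 'tcp_pos': [0.6171, 0.0669, 0.0491], 'tool_rot': [-3.1355, 0.0003, 0.1585], 'force': [0.3559, 10.2306, 0.5527], 'gripper_width': 0.0257}
travel 0.043779854731352756
{'t': 34.5, 'tcp_pos': [0.6171, 0.0669, 0.0492], 'tool_rot': [-3.1355, 0.0003, 0.1585], 'force': [0.3629, 10.767, 0.6199], 'gripper_width': 0.0255}
```

View pics/t25c.png

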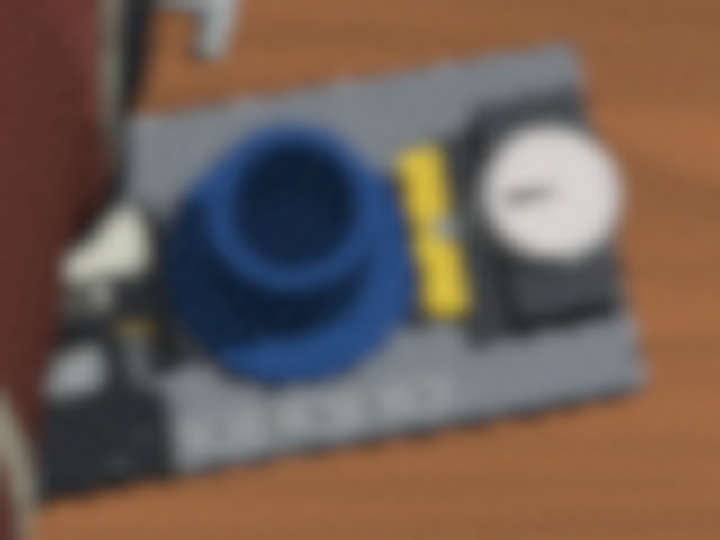

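Call:
jog_arm --gripper '[0, 0, 0, 0, 0, 0, 0, 0, 0, 0, 0, 0]' --pt "0 1 0" --pt "0 1 0" --pt "0 1 0" --pt "0 0 0" --pt "0 0 0" --pt "0 0 0" --pt "0 0 0" --pt "0 0 0" --pt "0 0 0" --pt "0 0 0" --pt "0 0 0" --pt "0 0 0" --yaw '[0, 0, 0, 0, 0, 0, 0, 0, 0, 0, 0, 0]'

```text
t: 35.5
tcp_pos: [0.6174, 0.065, 0.0492]
tool_rot: [-3.134, 0.0, 0.159]
force: [-0.9, 11.4, 0.8]
gripper_width: 0.0259
```

Run:
```python
from h import *
st();trav();g=cam('top');save('t26c',g,(230,150,310,210),9);st()
```

```text
{'t': 35.5, 'tcp_pos': [0.6174, 0.065, 0.0492], 'tool_rot': [-3.1341, 0.0004, 0.159], 'force': [-0.8807, 11.3955, 0.8476], 'gripper_width': 0.0259}
travel 0.045667178771276934
{'t': 35.55, 'tcp_pos': [0.6174, 0.065, 0.0491], 'tool_rot': [-3.1341, 0.0004, 0.1591], 'force': [-0.561, 11.2894, 1.3786], 'gripper_width': 0.0259}
```

View pics/t26c.png

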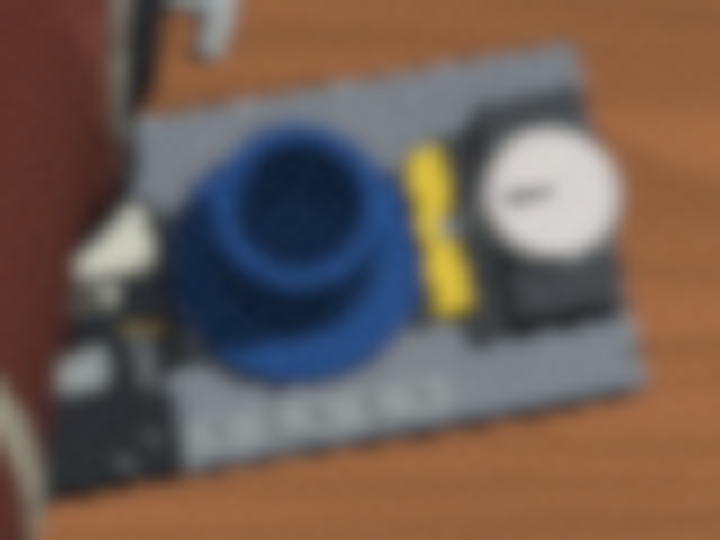

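Call:
jog_arm --gripper '[0, 0, 0, 0, 0, 0, 0, 0, 0, 0, 0, 0]' --pt "0 -3 0" --pt "0 -4 0" --pt "0 -6 0" --pt "0 -8 0" --pt "0 -8 0" --pt "0 -8 0" --pt "0 -6 0" --pt "0 -5 0" --pt "0 -3 0" --pt "0 -1 0" --pt "0 0 0" --pt "0 0 0" --yaw '[0, 0, 0, 0, 0, 0, 0, 0, 0, 0, 0, 0]'

```text
t: 36.55
tcp_pos: [0.6103, 0.1101, 0.0491]
tool_rot: [3.141, -0.0, 0.155]
force: [3.1, -1.0, -4.3]
gripper_width: 0.0259
```

Run:
```python
from h import *
st();trav()
```

```text
{'t': 36.55, 'tcp_pos': [0.6103, 0.1101, 0.0491], 'tool_rot': [3.1415, -0.0003, 0.1553], 'force': [3.125, -0.9505, -4.2744], 'gripper_width': 0.0259}
travel -4.769328730132012e-05
```

Fully open again. Release, rise and go back over the cup.

Call:
jog_arm --gripper '[100, 100, 100, 100, 100, 100, 100, 100, 100, 100, 100]' --pt "0 0 0" --pt "0 0 0" --pt "0 0 0" --pt "0 0 0" --pt "0 0 0" --pt "0 0 0" --pt "0 0 0" --pt "0 0 0" --pt "0 0 0" --pt "0 0 -10" --pt "0 0 -20" --yaw '[0, 0, 0, 0, 0, 0, 0, 0, 0, 0, 0]'

```text
t: 37.47
tcp_pos: [0.6081, 0.11, 0.0776]
tool_rot: [3.141, 0.006, 0.155]
force: [0.1, 0.1, 0.2]
gripper_width: 0.0912
```

Call:
jog_arm --gripper '[100, 100, 100, 100, 100, 100, 100, 100, 100, 100, 100, 100]' --pt "0 0 -30" --pt "0 0 -35" --pt "0 0 -35" --pt "0 0 -35" --pt "0 0 -25" --pt "0 15 -10" --pt "0 20 0" --pt "0 25 0" --pt "0 25 0" --pt "0 20 0" --pt "0 15 0" --pt "0 0 0" --yaw '[0, 0, 0, 0, 0, 0, 0, 0, 0, 0, 0, 0]'

```text
t: 38.47
tcp_pos: [0.6282, -0.0147, 0.2486]
tool_rot: [3.138, 0.002, 0.148]
force: [0.4, -0.8, -0.2]
gripper_width: 0.0929
```

Run:
```python
from h import *
cam('top');cam('top');cam('top');st();f=cam('wrist');save('w27',f);save('w27c',f,(150,60,370,260),3.6);st()
```

```text
{'t': 38.6167, 'tcp_pos': [0.6285, -0.0068, 0.2486], 'tool_rot': [-3.1398, 0.0008, 0.157], 'force': [0.4746, -0.1028, -1.1236], 'gripper_width': 0.0928}
{'t': 38.6667, 'tcp_pos': [0.6285, -0.0061, 0.2487], 'tool_rot': [-3.1397, 0.0006, 0.1583], 'force': [0.2247, 0.4688, 0.0742], 'gripper_width': 0.0932}
```

View pics/w27c.png

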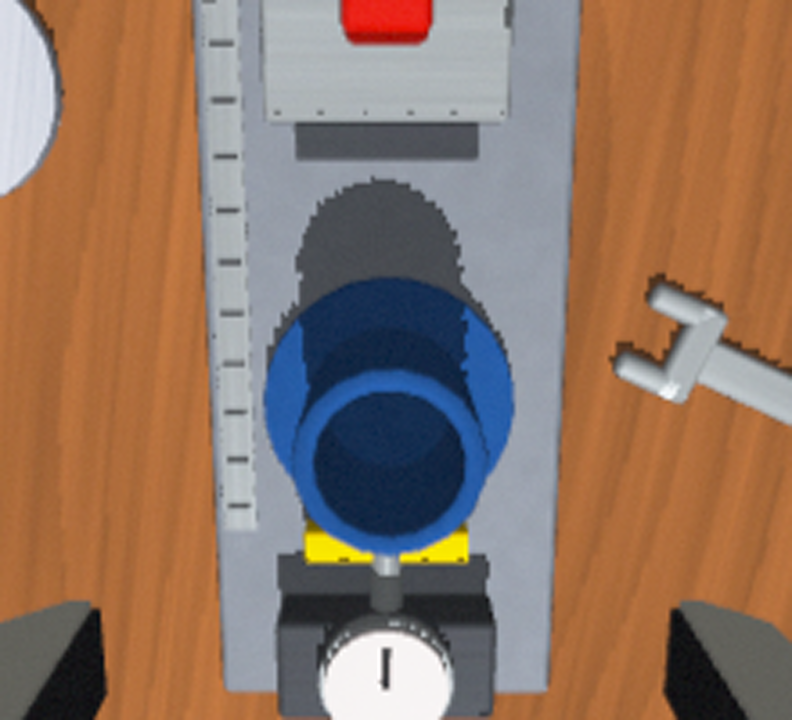

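Run:
```python
from h import *
st();f=cam('wrist');c=lambda u,v:(150+u/3.6,60+v/3.6)
p=onz(f,*c(391,461),.105);print(p);st();go(p[0],p[1],.063,8.9)
a=np.radians(8.9);print(p[0]*np.cos(a)+p[1]*np.sin(a),-p[0]*np.sin(a)+p[1]*np.cos(a))
```

```text
{'t': 38.6667, 'tcp_pos': [0.6285, -0.0061, 0.2487], 'tool_rot': [-3.1397, 0.0006, 0.1583], 'force': [0.2247, 0.4688, 0.0742], 'gripper_width': 0.0932}
[ 0.63084694 -0.01467174  0.105     ]
{'t': 38.7167, 'tcp_pos': [0.6286, -0.0059, 0.2488], 'tool_rot': [-3.1399, 0.0005, 0.1587], 'force': [0.126, -0.3101, 0.3533], 'gripper_width': 0.0931}
tool delta mm [  0.9   9.3 185.8] rows>= 5
then tool yaw deg 0.2 j7 16.8
0.6209815848571565 -0.11209366688113843
```

Call:
jog_arm --gripper '[100, 100, 100, 100, 100, 100, 100, 100, 100, 100, 100]' --pt "0 5 10" --pt "0 4 20" --pt "0 0 30" --pt "0 0 30" --pt "0 0 30" --pt "0 0 25" --pt "0 0 20" --pt "0 0 12" --pt "0 0 6" --pt "0 0 2" --pt "0 0 0" --yaw '[0, 0, 0, 0, 0, 0, 0, 0, 0, 0, 0]'

```text
t: 39.63
tcp_pos: [0.6306, -0.0171, 0.0644]
tool_rot: [3.141, -0.001, 0.156]
force: [0.6, -0.6, 0.2]
gripper_width: 0.0926
```

Call:
jog_arm --gripper '[0, 0, 0, 0, 0, 0, 0, 0, 0, 0]' --pt "0 0 0" --pt "0 0 0" --pt "0 0 0" --pt "0 0 0" --pt "0 0 0" --pt "0 0 0" --pt "0 0 0" --pt "0 0 0" --pt "0 0 0" --pt "0 0 0" --yaw '[0, 0, 0, 0, 0, 0, 0, 0, 0, 0]'

```text
t: 40.47
tcp_pos: [0.6309, -0.0173, 0.0645]
tool_rot: [3.141, -0.002, 0.156]
force: [1.8, -0.0, 2.1]
gripper_width: 0.0572
```

Call:
jog_arm --gripper '[0, 0, 0, 0, 0, 0, 0, 0, 0, 0]' --pt "0 0 0" --pt "0 0 -8" --pt "0 0 -15" --pt "0 0 -20" --pt "0 0 -20" --pt "0 0 -20" --pt "0 0 -20" --pt "0 0 -12" --pt "0 0 -5" --pt "0 0 0" --yaw '[0, 0, 0, 0, 0, 0, 0, 0, 0, 0]'

```text
t: 41.3
tcp_pos: [0.6294, -0.0172, 0.1845]
tool_rot: [-3.141, 0.001, 0.155]
force: [0.1, -0.4, -4.0]
gripper_width: 0.0572
```

Run:
```python
from h import *
st();f=cam('wrist');save('w28',f);go(.60,-.33,.18,8.9)
```

```text
{'t': 41.3, 'tcp_pos': [0.6294, -0.0172, 0.1845], 'tool_rot': [-3.1414, 0.0008, 0.1555], 'force': [0.1018, -0.4096, -3.9883], 'gripper_width': 0.0572}
tool delta mm [-77.  304.6   3.4] rows>= 8
then tool yaw deg 0.0 j7 18.8
```

View pics/w28.png

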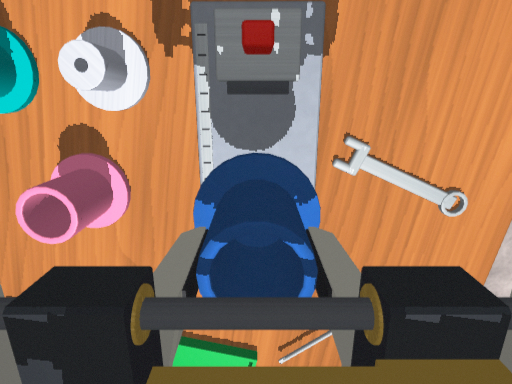

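Run:
```python
from h import *
g=cam('side');save('s29c',g,(240,150,340,220),8);g=cam('top');save('t29c',g,(325,160,390,280),6)
```

```text
(no output)
```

View pics/s29c.png

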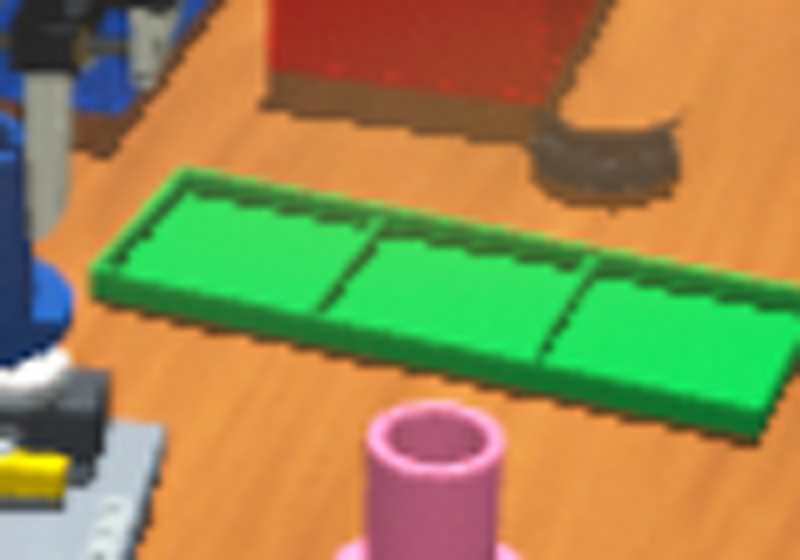

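View pics/t29c.png

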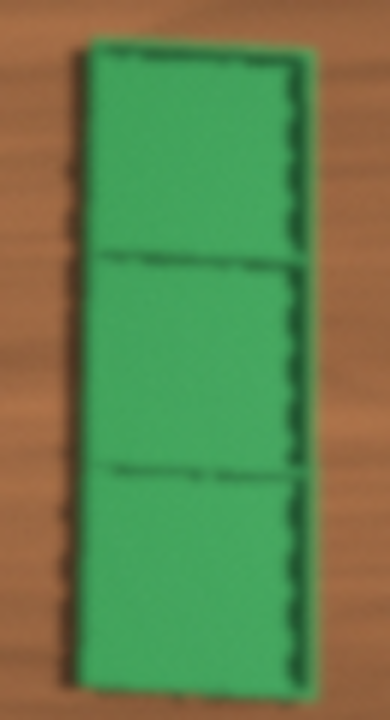

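Run:
```python
from h import *
g=cam('side');f=cam('top')
s={'++':(251.5,183.5),'+-':(263.1,171.25),'-+':(335,201)}
t={k:(325+u/6,160+v/6) for k,(u,v) in {'++':(90,40),'+-':(317,48),'--':(316,698),'-+':(80,687)}.items()}
for k in t: print(k,'top',onz(f,*t[k],.016)[:2].round(4), 'side',onz(g,*s[k],.016)[:2].round(4) if k in s else '')
print(np.mean([onz(f,*t[k],.016)[:2] for k in t],0))
# dividers ends centre in side/top
for n,z,ps in (('top',.016,[(325+u/6,160+v/6) for u,v in((95,255),(305,264),(92,467),(305,476))]),):
    print([onz(f,*p,z)[:2].round(3) for p in ps])
print([onz(g,240+u/8,150+v/8,.016)[:2].round(3) for u,v in ((323,305),(382,222),(543,355),(597,262))])
```

```text
++ top [ 0.6648 -0.2769] side [ 0.6633 -0.2738]
+- top [ 0.6568 -0.3993] side [ 0.6514 -0.3876]
-- top [ 0.3142 -0.3675] side 
-+ top [ 0.3232 -0.2475] side [ 0.3233 -0.2442]
[ 0.4897464  -0.32279802]
[array([ 0.547, -0.271]), array([ 0.539, -0.382]), array([ 0.435, -0.262]), array([ 0.427, -0.372])]
[array([ 0.543, -0.274]), array([ 0.537, -0.364]), array([ 0.43, -0.26]), array([ 0.424, -0.357])]
```

Run:
```python
from h import *
st();go(.601,-.331,.18,8.9)
```

```text
{'t': 41.55, 'tcp_pos': [0.629, -0.0171, 0.1825], 'tool_rot': [-3.141, 0.0035, 0.1556], 'force': [0.9295, -1.4143, -4.0636], 'gripper_width': 0.0571}
tool delta mm [-76.3 305.8   2.6] rows>= 8
then tool yaw deg 0.0 j7 18.8
```

Call:
jog_arm --gripper '[0, 0, 0, 0, 0, 0, 0, 0, 0, 0, 0, 0]' --pt "-3 12 0" --pt "-5 20 0" --pt "-7 27 0" --pt "-8 30 0" --pt "-8 30 0" --pt "-8 30 0" --pt "-8 30 0" --pt "-8 30 0" --pt "-7 30 0" --pt "-6 27 0" --pt "-4 20 0" --pt "-3 12 0" --yaw '[0, 0, 0, 0, 0, 0, 0, 0, 0, 0, 0, 0]'

```text
t: 42.55
tcp_pos: [0.5996, -0.3289, 0.1835]
tool_rot: [3.139, 0.003, 0.15]
force: [-0.1, -0.4, -4.2]
gripper_width: 0.0572
```

Call:
jog_arm --gripper '[0, 0, 0, 0, 0]' --pt "-1 8 0" --pt "0 0 0" --pt "0 0 0" --pt "0 0 0" --pt "0 0 0" --yaw '[0, 0, 0, 0, 0]'

```text
t: 42.97
tcp_pos: [0.6034, -0.3287, 0.1841]
tool_rot: [-3.14, -0.001, 0.159]
force: [0.2, -0.1, -4.1]
gripper_width: 0.057
```

Run:
```python
from h import *
st();f=cam('wrist');save('w30',f);g=cam('side');save('s30c',g,(230,110,350,220),6);st();go(.601,-.331,.05,8.9)
```

```text
{'t': 42.9667, 'tcp_pos': [0.6034, -0.3287, 0.1841], 'tool_rot': [-3.1399, -0.0006, 0.1588], 'force': [0.2438, -0.0603, -4.106], 'gripper_width': 0.057}
{'t': 43.0667, 'tcp_pos': [0.6031, -0.3296, 0.1843], 'tool_rot': [-3.1408, -0.0004, 0.1579], 'force': [-0.4476, -0.6474, -3.7945], 'gripper_width': 0.057}
tool delta mm [ -2.4   1.2 134.3] rows>= 4
then tool yaw deg 0.1 j7 45.2
```

View pics/w30.png

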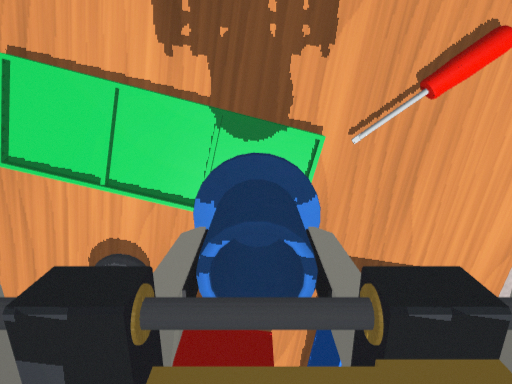

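View pics/s30c.png

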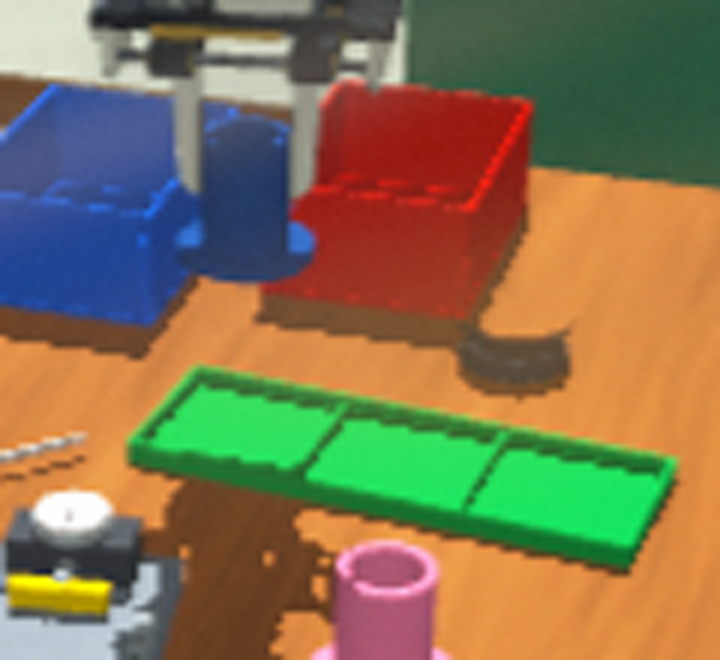

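Run:
```python
from h import *
f=cam('wrist')
for p in [(323,135),(5,55),(195,210),(5,165)]: print(p,onz(f,*p,.016)[:2].round(4))
save('w31c',f,(150,90,350,230),4);st()
```

```text
(323, 135) [ 0.666  -0.2755]
(5, 55) [ 0.3332 -0.2479]
(195, 210) [ 0.5382 -0.3831]
(5, 165) [ 0.3245 -0.3633]
{'t': 43.1167, 'tcp_pos': [0.6029, -0.33, 0.1843], 'tool_rot': [-3.1412, -0.0002, 0.1574], 'force': [-0.2724, 0.9405, -4.081], 'gripper_width': 0.057}
```

View pics/w31c.png

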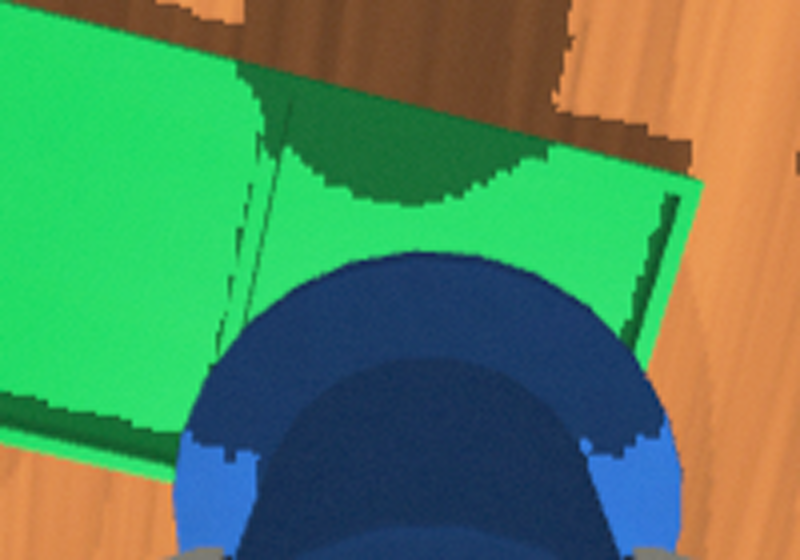

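Call:
jog_arm --gripper '[0, 0, 0, 0, 0, 0, 0, 0, 0, 0, 0]' --pt "-2 2 10" --pt "0 0 20" --pt "0 0 25" --pt "0 0 25" --pt "0 0 20" --pt "0 0 14" --pt "0 0 8" --pt "0 0 5" --pt "0 0 3" --pt "0 0 0" --pt "0 0 0" --yaw '[0, 0, 0, 0, 0, 0, 0, 0, 0, 0, 0]'

```text
t: 44.03
tcp_pos: [0.6014, -0.3341, 0.0551]
tool_rot: [3.14, -0.001, 0.156]
force: [1.1, 0.2, -4.0]
gripper_width: 0.0574
```

Run:
```python
from h import *
st();f=cam('wrist');save('w32',f);g=cam('side');save('s32c',g,(230,110,350,220),6);st()
```

```text
{'t': 44.0333, 'tcp_pos': [0.6014, -0.3341, 0.0551], 'tool_rot': [3.1403, -0.0014, 0.1555], 'force': [1.0821, 0.1715, -4.0079], 'gripper_width': 0.0574}
{'t': 44.1333, 'tcp_pos': [0.6014, -0.3341, 0.0554], 'tool_rot': [3.1401, -0.0017, 0.1556], 'force': [-0.4017, 0.6782, -4.0265], 'gripper_width': 0.0575}
```

View pics/w32.png

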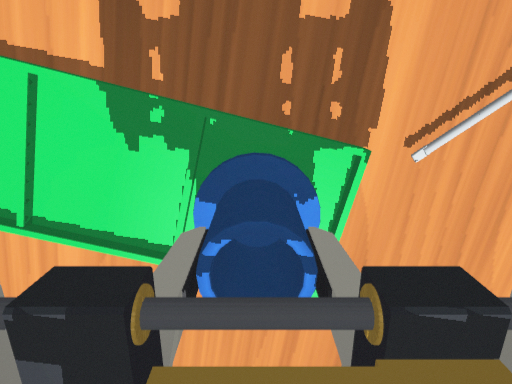

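View pics/s32c.png

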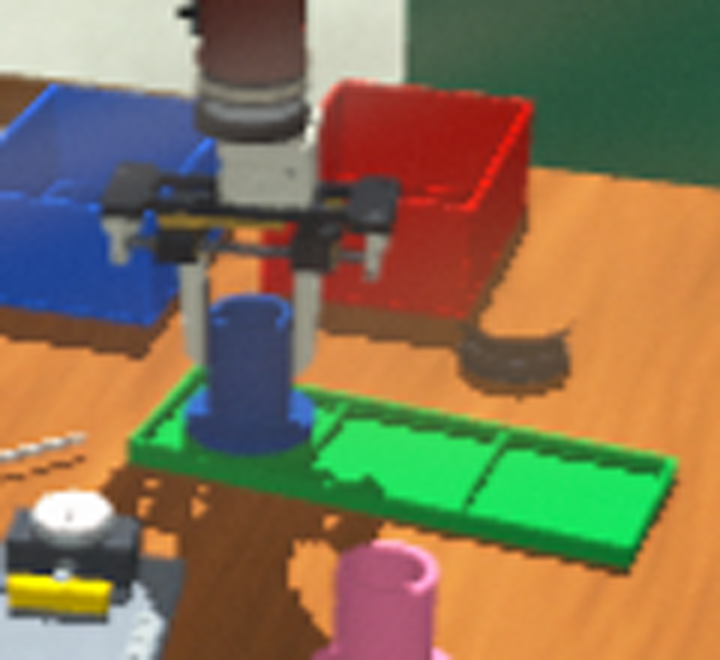

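Call:
jog_arm --gripper '[0, 0, 0, 0, 0, 0]' --pt "3 0 0" --pt "0 0 2" --pt "0 0 2" --pt "0 0 1.5" --pt "0 0 0" --pt "0 0 0" --yaw '[0, 0, 0, 0, 0, 0]'

```text
t: 44.63
tcp_pos: [0.6041, -0.333, 0.0496]
tool_rot: [3.142, -0.001, 0.156]
force: [-0.4, 2.2, 2.4]
gripper_width: 0.0575
```

Contact with the tray floor (force sign flipped). Release and rise.

Call:
jog_arm --gripper '[100, 100, 100, 100, 100, 100, 100, 100, 100]' --pt "0 0 0" --pt "0 0 0" --pt "0 0 0" --pt "0 0 0" --pt "0 0 0" --pt "0 0 0" --pt "0 0 0" --pt "0 0 0" --pt "0 0 0" --yaw '[0, 0, 0, 0, 0, 0, 0, 0, 0]'

```text
t: 45.38
tcp_pos: [0.6038, -0.3331, 0.0486]
tool_rot: [3.142, 0.0, 0.156]
force: [0.6, 0.3, 0.6]
gripper_width: 0.0927
```

Call:
jog_arm --gripper '[100, 100, 100, 100, 100, 100, 100, 100, 100]' --pt "0 0 -10" --pt "0 0 -20" --pt "0 0 -30" --pt "0 0 -35" --pt "0 0 -35" --pt "0 0 -35" --pt "0 0 -25" --pt "0 0 -10" --pt "0 0 0" --yaw '[0, 0, 0, 0, 0, 0, 0, 0, 0]'

```text
t: 46.13
tcp_pos: [0.6049, -0.3341, 0.2525]
tool_rot: [3.137, -0.005, 0.156]
force: [0.0, -0.6, -0.3]
gripper_width: 0.0932
```

Run:
```python
from h import *
st();f=cam('wrist');save('w33',f,None,1);g=cam('side');save('s33c',g,(190,110,350,290),4);st()
g=cam('top');save('t33c',g,(130,140,390,310),3)
p=(.457,.061);go(*p,.26,8.9)
```

```text
{'t': 46.1333, 'tcp_pos': [0.6049, -0.3341, 0.2525], 'tool_rot': [3.1372, -0.0054, 0.1556], 'force': [0.0077, -0.5835, -0.2642], 'gripper_width': 0.0932}
{'t': 46.2333, 'tcp_pos': [0.6031, -0.3326, 0.2474], 'tool_rot': [-3.14, 0.0017, 0.1555], 'force': [0.1951, -0.5076, -0.2581], 'gripper_width': 0.0933}
tool delta mm [ -83.1 -411.2  -12.2] rows>= 11
then tool yaw deg 0.0 j7 44.4
```

View pics/w33.png

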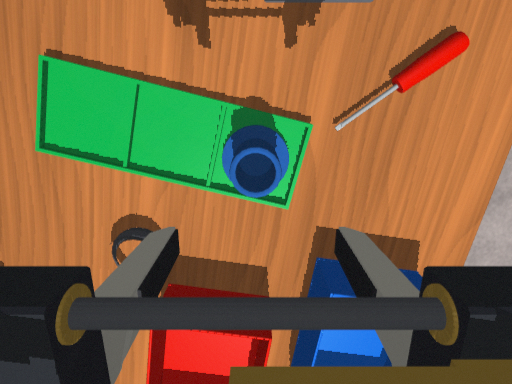

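View pics/s33c.png

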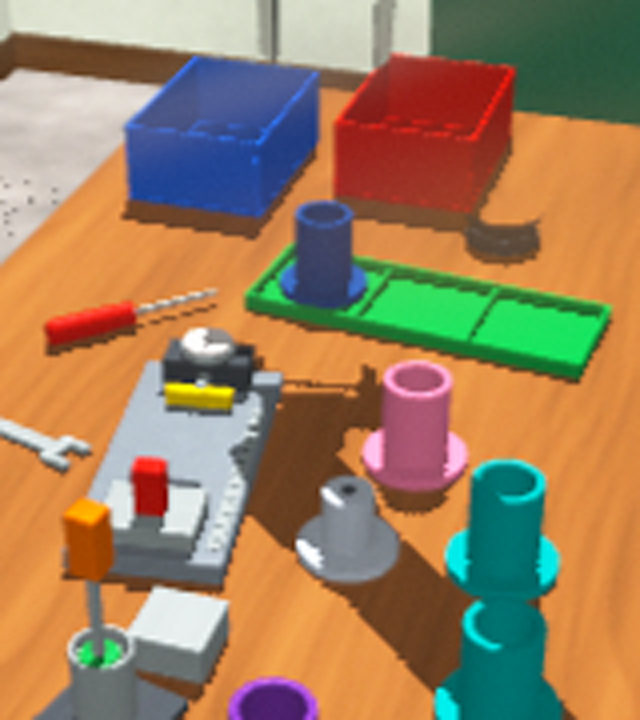

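View pics/t33c.png

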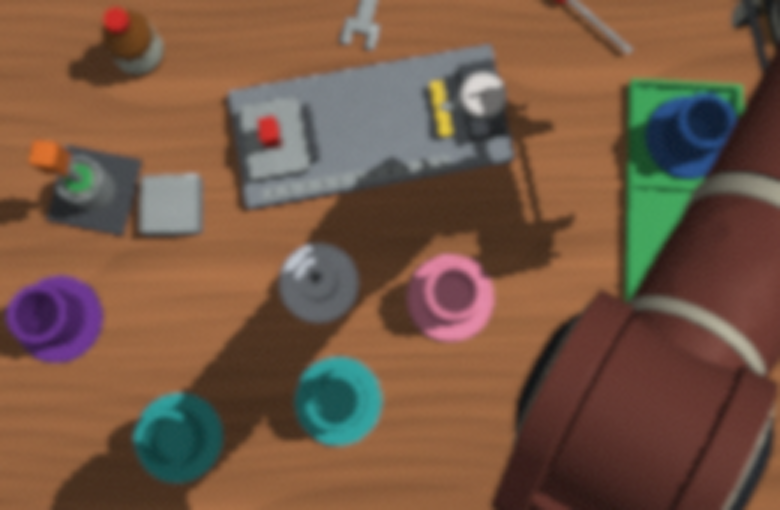

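Call:
jog_arm --gripper '[100, 100, 100, 100, 100, 100, 100, 100, 100, 100, 100, 100]' --pt "-3 -15 0" --pt "-5 -25 0" --pt "-7 -33 0" --pt "-7 -35 0" --pt "-7 -35 0" --pt "-7 -35 0" --pt "-7 -35 0" --pt "-7 -35 0" --pt "-7 -35 0" --pt "-7 -35 0" --pt "-7 -35 0" --pt "-7 -35 0" --yaw '[0, 0, 0, 0, 0, 0, 0, 0, 0, 0, 0, 0]'

```text
t: 47.28
tcp_pos: [0.4642, 0.0396, 0.2467]
tool_rot: [3.142, 0.005, 0.156]
force: [-0.2, 1.0, 0.2]
gripper_width: 0.0936
```

Call:
jog_arm --gripper '[100, 100, 100, 100, 100]' --pt "-4 -18 -10" --pt "-1 -5 0" --pt "0 0 0" --pt "0 0 0" --pt "0 0 0" --yaw '[0, 0, 0, 0, 0]'

```text
t: 47.7
tcp_pos: [0.4581, 0.058, 0.2578]
tool_rot: [3.14, 0.002, 0.152]
force: [-0.2, -0.7, 0.3]
gripper_width: 0.0929
```

Run:
```python
from h import *
cam('top');st();f=cam('wrist');save('w34',f);save('w34c',f,(180,80,340,230),5);st()
```

```text
{'t': 47.75, 'tcp_pos': [0.4582, 0.058, 0.2579], 'tool_rot': [3.1405, 0.0014, 0.1519], 'force': [-0.4962, -0.0202, -0.0198], 'gripper_width': 0.0931}
{'t': 47.8, 'tcp_pos': [0.4583, 0.0582, 0.2581], 'tool_rot': [3.1407, 0.0011, 0.1521], 'force': [-0.0485, -0.2501, 0.059], 'gripper_width': 0.093}
```

View pics/w34c.png

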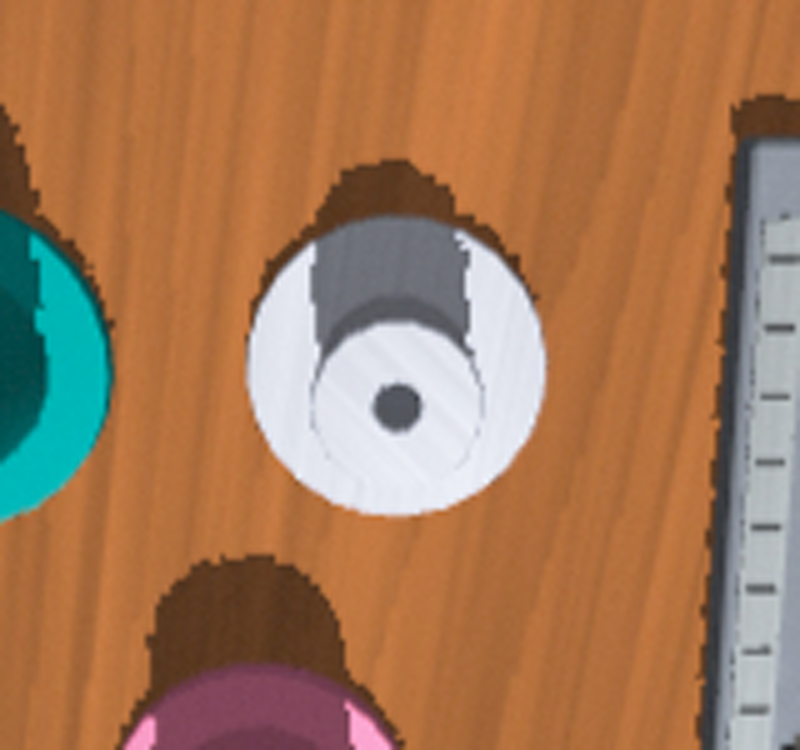

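View pics/w34.png

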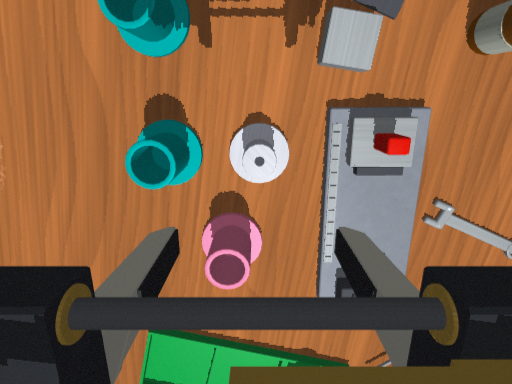

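Run:
```python
from h import *
st();f=cam('wrist');c=lambda u,v:(180+u/5,80+v/5)
p=onz(f,*c(398,407),.06);print(p,onz(f,*c(396.5,364.5),.01),np.linalg.norm(onz(f,*c(247,364.5),.01)-onz(f,*c(546,364.5),.01)))
print('teal edge',onz(f,*c(110,370),.01),'teal hubtop edge',onz(f,174,165,.085))
st();go(p[0],p[1],.024,8.9)
```

```text
{'t': 47.8, 'tcp_pos': [0.4583, 0.0582, 0.2581], 'tool_rot': [3.1407, 0.0011, 0.1521], 'force': [-0.0485, -0.2501, 0.059], 'gripper_width': 0.093}
[0.45926485 0.06678577 0.06      ] [0.45898756 0.06843376 0.01      ] 0.08129023808935334
teal edge [0.38212515 0.05511248 0.01      ] teal hubtop edge [0.36360026 0.05302259 0.085     ]
{'t': 47.85, 'tcp_pos': [0.4583, 0.0585, 0.2582], 'tool_rot': [3.1409, 0.0008, 0.1526], 'force': [-0.5757, 0.3795, -0.5252], 'gripper_width': 0.0931}
tool delta mm [  2.4  -8.2 234.2] rows>= 6
then tool yaw deg -0.2 j7 4.6
```

Call:
jog_arm --gripper '[75, 75, 75, 75, 75, 75, 75, 75, 75]' --pt "2 -8 10" --pt "0 0 25" --pt "0 0 30" --pt "0 0 30" --pt "0 0 30" --pt "0 0 15" --pt "0 0 10" --pt "0 0 0" --pt "0 0 0" --yaw '[0, 0, 0, 0, 0, 0, 0, 0, 0]'

```text
t: 48.6
tcp_pos: [0.4589, 0.0675, 0.1083]
tool_rot: [3.141, 0.001, 0.154]
force: [0.4, -0.4, 0.4]
gripper_width: 0.0698
```

Run:
```python
from h import *
cam('top');st();f=cam('wrist');save('w35',f);st()
```

```text
{'t': 48.65, 'tcp_pos': [0.4594, 0.0677, 0.109], 'tool_rot': [3.1413, -0.0007, 0.1544], 'force': [-0.4065, 0.3021, 0.7512], 'gripper_width': 0.0696}
{'t': 48.7, 'tcp_pos': [0.4596, 0.0679, 0.1094], 'tool_rot': [3.1414, -0.0016, 0.1547], 'force': [-0.197, -0.3413, 0.172], 'gripper_width': 0.0699}
```

View pics/w35.png

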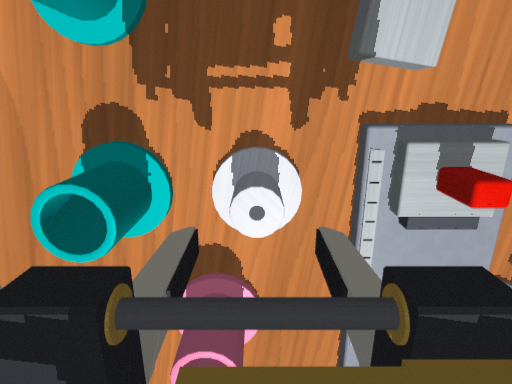

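Run:
```python
from h import *
f=cam('wrist');p=onz(f,257,212.5,.06);print(p);st();go(p[0],p[1],.024,8.9)
```

```text
[0.45908648 0.06720992 0.06      ]
{'t': 48.75, 'tcp_pos': [0.4597, 0.068, 0.1095], 'tool_rot': [3.1415, -0.0021, 0.155], 'force': [-0.3657, 1.0361, -0.7208], 'gripper_width': 0.0696}
tool delta mm [-0.9  0.7 85.5] rows>= 3
then tool yaw deg -0.0 j7 8.4
```

Call:
jog_arm --gripper '[75, 75, 75, 75, 75, 75, 75, 0, 0, 0, 0, 0]' --pt "0 0.5 15" --pt "0 0 25" --pt "0 0 20" --pt "0 0 14" --pt "0 0 8" --pt "0 0 3" --pt "0 0 0" --pt "0 0 0" --pt "0 0 0" --pt "0 0 0" --pt "0 0 0" --pt "0 0 0" --yaw '[0, 0, 0, 0, 0, 0, 0, 0, 0, 0, 0, 0]'

```text
t: 49.75
tcp_pos: [0.4593, 0.0679, 0.0241]
tool_rot: [3.142, -0.001, 0.156]
force: [-0.7, -0.2, 6.2]
gripper_width: 0.0415
```

Call:
jog_arm --gripper '[0, 0, 0, 0, 0, 0]' --pt "0 0 0" --pt "0 0 0" --pt "0 0 0" --pt "0 0 0" --pt "0 0 0" --pt "0 0 0" --yaw '[0, 0, 0, 0, 0, 0]'

```text
t: 50.25
tcp_pos: [0.4593, 0.0678, 0.0241]
tool_rot: [-3.142, -0.001, 0.156]
force: [-0.9, 0.3, 5.6]
gripper_width: 0.0419
```

Call:
jog_arm --gripper '[0, 0, 0, 0, 0, 0, 0, 0, 0, 0]' --pt "0 0 -8" --pt "0 0 -15" --pt "0 0 -20" --pt "0 0 -20" --pt "0 0 -20" --pt "0 0 -20" --pt "0 0 -12" --pt "0 0 -5" --pt "0 0 0" --pt "0 0 0" --yaw '[0, 0, 0, 0, 0, 0, 0, 0, 0, 0]'

```text
t: 51.08
tcp_pos: [0.4578, 0.0677, 0.1429]
tool_rot: [3.142, 0.002, 0.156]
force: [0.6, 0.1, -5.0]
gripper_width: 0.0414
```

Run:
```python
from h import *
st();f=cam('wrist');save('w36',f);go(.6268,.003,.144,8.9)
```

```text
{'t': 51.0833, 'tcp_pos': [0.4578, 0.0677, 0.1429], 'tool_rot': [3.1416, 0.0022, 0.1557], 'force': [0.639, 0.1289, -5.0054], 'gripper_width': 0.0414}
tool delta mm [157.1  90.1  -1.8] rows>= 5
then tool yaw deg 0.0 j7 7.4
```

View pics/w36.png

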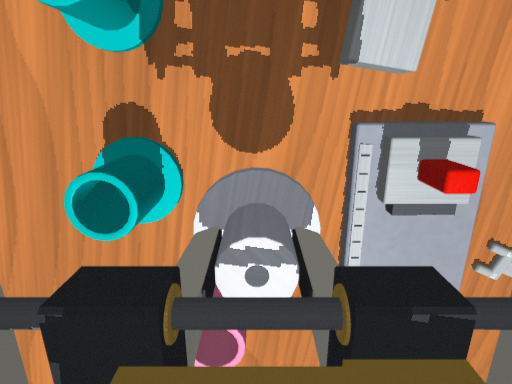

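Call:
jog_arm --gripper '[0, 0, 0, 0, 0, 0, 0, 0, 0, 0, 0]' --pt "9 5 0" --pt "15 9 0" --pt "20 11 0" --pt "22 13 0" --pt "22 13 0" --pt "22 13 0" --pt "20 11 0" --pt "15 9 0" --pt "10 5 0" --pt "0 0 0" --pt "0 0 0" --yaw '[0, 0, 0, 0, 0, 0, 0, 0, 0, 0, 0]'

```text
t: 52.05
tcp_pos: [0.6252, 0.0033, 0.1419]
tool_rot: [-3.141, 0.003, 0.155]
force: [-0.7, 0.3, -4.6]
gripper_width: 0.0417
```

Run:
```python
from h import *
cam('top');cam('top');st();f=cam('wrist');save('w37',f);go(.6268,.003,.045,8.9)
```

```text
{'t': 52.15, 'tcp_pos': [0.6244, 0.0044, 0.1425], 'tool_rot': [-3.1406, 0.0031, 0.156], 'force': [0.0796, -0.235, -4.7321], 'gripper_width': 0.0417}
tool delta mm [ 2.2  1.9 97.9] rows>= 3
then tool yaw deg 0.1 j7 15.2
```

View pics/w37.png

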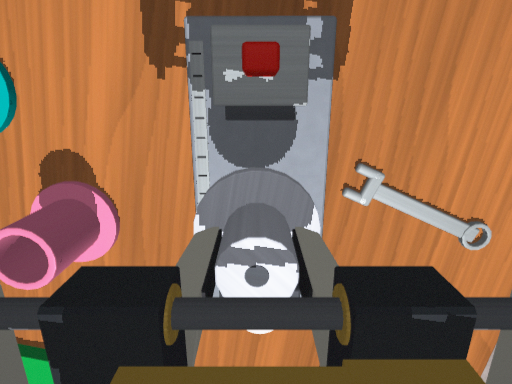

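Call:
jog_arm --gripper '[0, 0, 0, 0, 0, 0, 0, 0, 0, 0, 0]' --pt "2 2 10" --pt "0 0 18" --pt "0 0 20" --pt "0 0 18" --pt "0 0 13" --pt "0 0 9" --pt "0 0 5" --pt "0 0 2" --pt "0 0 0" --pt "0 0 0" --pt "0 0 0" --yaw '[0, 0, 0, 0, 0, 0, 0, 0, 0, 0, 0]'

```text
t: 53.12
tcp_pos: [0.6289, 0.0022, 0.0496]
tool_rot: [3.141, -0.002, 0.156]
force: [0.1, 1.3, -4.3]
gripper_width: 0.0413
```

Call:
jog_arm --gripper '[0, 0, 0, 0, 0, 0]' --pt "-1 0 2" --pt "0 0 2" --pt "0 0 1" --pt "0 0 0.5" --pt "0 0 0" --pt "0 0 0" --yaw '[0, 0, 0, 0, 0, 0]'

```text
t: 53.62
tcp_pos: [0.6271, 0.002, 0.0442]
tool_rot: [-3.141, -0.0, 0.156]
force: [-3.9, 0.4, 6.4]
gripper_width: 0.0421
```

Call:
jog_arm --gripper '[75, 75, 75, 75, 75, 75, 75]' --pt "0 0 0" --pt "0 0 0" --pt "0 0 0" --pt "0 0 0" --pt "0 0 0" --pt "0 0 0" --pt "0 0 0" --yaw '[0, 0, 0, 0, 0, 0, 0]'

```text
t: 54.2
tcp_pos: [0.6271, 0.002, 0.043]
tool_rot: [3.142, 0.0, 0.156]
force: [0.1, -0.5, -0.1]
gripper_width: 0.07
```

Call:
jog_arm --gripper '[75, 75, 75, 75, 75, 75, 75, 75, 75, 75, 75, 75]' --pt "0 0 -10" --pt "0 0 -25" --pt "0 0 -30" --pt "0 0 -30" --pt "0 0 -30" --pt "0 0 -30" --pt "0 -15 -10" --pt "0 -20 0" --pt "0 -25 0" --pt "0 -25 0" --pt "0 -15 0" --pt "0 -10 0" --yaw '[0, 0, 0, 0, 0, 0, 0, 0, 0, 0, 0, 0]'

```text
t: 55.2
tcp_pos: [0.6096, 0.1135, 0.2086]
tool_rot: [-3.14, -0.0, 0.159]
force: [0.5, -0.2, 0.7]
gripper_width: 0.0697
```

Run:
```python
from h import *
cam('top');cam('top');cam('top');st();f=cam('wrist');save('w38',f);go(.6103,.1101,.049,8.9)
```

```text
{'t': 55.35, 'tcp_pos': [0.6101, 0.1104, 0.2083], 'tool_rot': [3.1406, -0.0001, 0.1561], 'force': [0.1408, -0.7643, -0.3081], 'gripper_width': 0.0695}
tool delta mm [  0.2  -1.5 159.2] rows>= 4
then tool yaw deg -0.1 j7 4.4
```

View pics/w38.png

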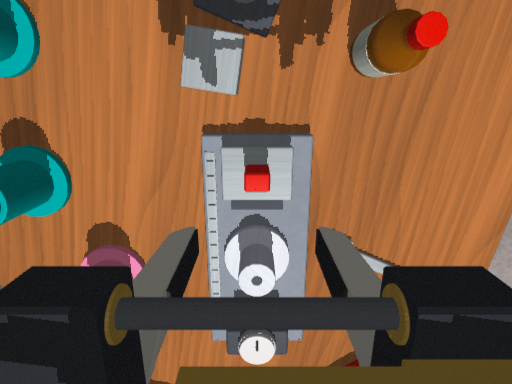

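Stub stands centred on the bed; jaw open. Go down on the post.

Call:
jog_arm --gripper '[75, 75, 75, 75, 75, 75, 75, 75, 75, 75]' --pt "0 -1 15" --pt "0 0 25" --pt "0 0 30" --pt "0 0 30" --pt "0 0 25" --pt "0 0 18" --pt "0 0 10" --pt "0 0 5" --pt "0 0 0" --pt "0 0 0" --yaw '[0, 0, 0, 0, 0, 0, 0, 0, 0, 0]'

```text
t: 56.23
tcp_pos: [0.6109, 0.1109, 0.0511]
tool_rot: [3.141, -0.002, 0.154]
force: [0.4, -0.7, -0.3]
gripper_width: 0.0698
```

Call:
jog_arm --gripper '[0, 0, 0, 0, 0, 0, 0, 0, 0, 0, 0]' --pt "0 0 0" --pt "0 0 0" --pt "0 0 0" --pt "0 0 0" --pt "0 0 0" --pt "0 0 0" --pt "0 0 0" --pt "0 0 0" --pt "0 0 0" --pt "0 0 0" --pt "0 0 0" --yaw '[0, 0, 0, 0, 0, 0, 0, 0, 0, 0, 0]'

```text
t: 57.15
tcp_pos: [0.6101, 0.1118, 0.0502]
tool_rot: [3.142, -0.0, 0.156]
force: [0.1, 0.7, 0.4]
gripper_width: 0.0259
```

Run:
```python
from h import *
f=cam('wrist');save('w39',f,(180,180,340,300),5);st();trav()
```

```text
{'t': 57.2, 'tcp_pos': [0.61, 0.1118, 0.0502], 'tool_rot': [3.1416, -0.0003, 0.1556], 'force': [0.8102, -0.008, 0.1645], 'gripper_width': 0.0254}
travel -0.001684587244300936
```

View pics/w39.png

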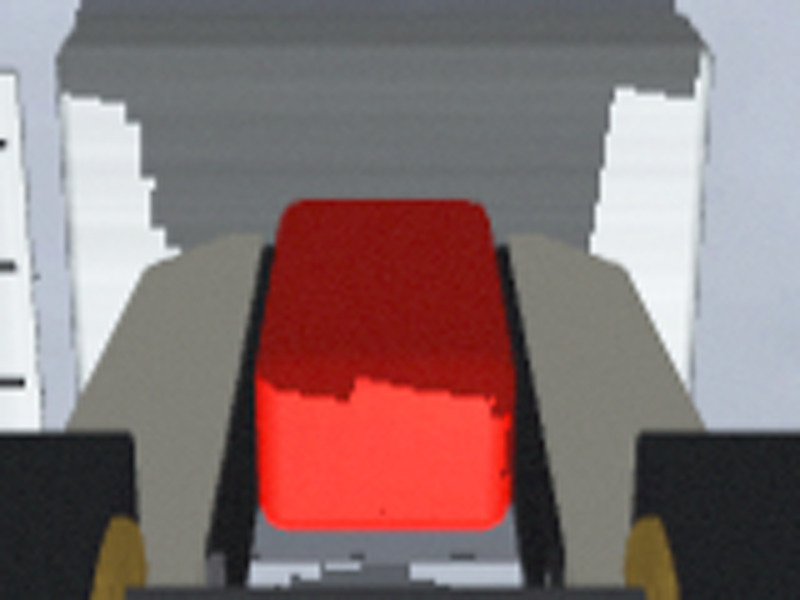

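Call:
jog_arm --gripper '[0, 0, 0, 0, 0, 0, 0, 0, 0, 0, 0, 0]' --pt "0 3 0" --pt "0 4 0" --pt "0 5 0" --pt "0 5 0" --pt "0 5 0" --pt "0 4 0" --pt "0 4 0" --pt "0 4 0" --pt "0 4 0" --pt "0 3 0" --pt "0 2 0" --pt "0 1 0" --yaw '[0, 0, 0, 0, 0, 0, 0, 0, 0, 0, 0, 0]'

```text
t: 58.2
tcp_pos: [0.6168, 0.0687, 0.0502]
tool_rot: [-3.141, -0.0, 0.156]
force: [0.9, 5.2, 0.2]
gripper_width: 0.0257
```

Call:
jog_arm --gripper '[0, 0, 0, 0, 0, 0, 0]' --pt "0 1.5 0" --pt "0 1.5 0" --pt "0 1.5 0" --pt "0 1.5 0" --pt "0 1 0" --pt "0 0 0" --pt "0 0 0" --yaw '[0, 0, 0, 0, 0, 0, 0]'

```text
t: 58.78
tcp_pos: [0.6175, 0.064, 0.0502]
tool_rot: [-3.138, -0.0, 0.157]
force: [0.0, 7.4, 1.8]
gripper_width: 0.0261
```

Run:
```python
from h import *
st();trav();g=cam('top');save('t40c',g,(230,150,310,210),9)
```

```text
{'t': 58.7833, 'tcp_pos': [0.6175, 0.064, 0.0502], 'tool_rot': [-3.1384, -0.0, 0.1572], 'force': [0.0244, 7.3726, 1.8451], 'gripper_width': 0.0261}
travel 0.04666250213788293
```

View pics/t40c.png

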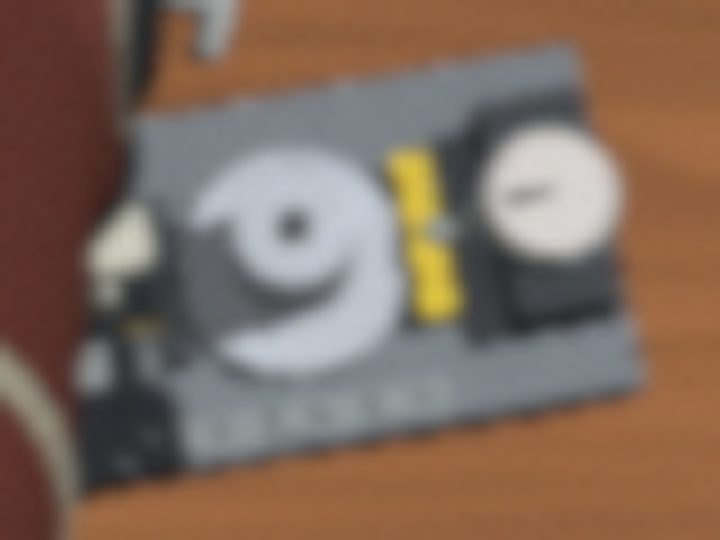

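Just touching the anvil. Push on ~8 mm commanded (as before) and hold.

Call:
jog_arm --gripper '[0, 0, 0, 0, 0, 0, 0, 0]' --pt "0 1 0" --pt "0 1 0" --pt "0 1 0" --pt "0 1 0" --pt "0 1 0" --pt "0 1 0" --pt "0 0 0" --pt "0 0 0" --yaw '[0, 0, 0, 0, 0, 0, 0, 0]'

```text
t: 59.5
tcp_pos: [0.6181, 0.0604, 0.0502]
tool_rot: [-3.136, 0.0, 0.158]
force: [-1.1, 10.2, 2.4]
gripper_width: 0.0258
```

Call:
jog_arm --gripper '[0, 0, 0, 0, 0, 0, 0, 0, 0, 0]' --pt "0 1 0" --pt "0 1 0" --pt "0 0 0" --pt "0 0 0" --pt "0 0 0" --pt "0 0 0" --pt "0 0 0" --pt "0 0 0" --pt "0 0 0" --pt "0 0 0" --yaw '[0, 0, 0, 0, 0, 0, 0, 0, 0, 0]'

```text
t: 60.33
tcp_pos: [0.6183, 0.0592, 0.0502]
tool_rot: [-3.135, 0.0, 0.159]
force: [-1.7, 10.8, 1.5]
gripper_width: 0.0262
```

Run:
```python
from h import *
st();trav();g=cam('top');save('t41c',g,(230,150,310,210),9)
```

```text
{'t': 60.3333, 'tcp_pos': [0.6183, 0.0592, 0.0502], 'tool_rot': [-3.1346, 0.0003, 0.1588], 'force': [-1.6824, 10.8308, 1.5192], 'gripper_width': 0.0262}
travel 0.051556416241137555
```

View pics/t41c.png

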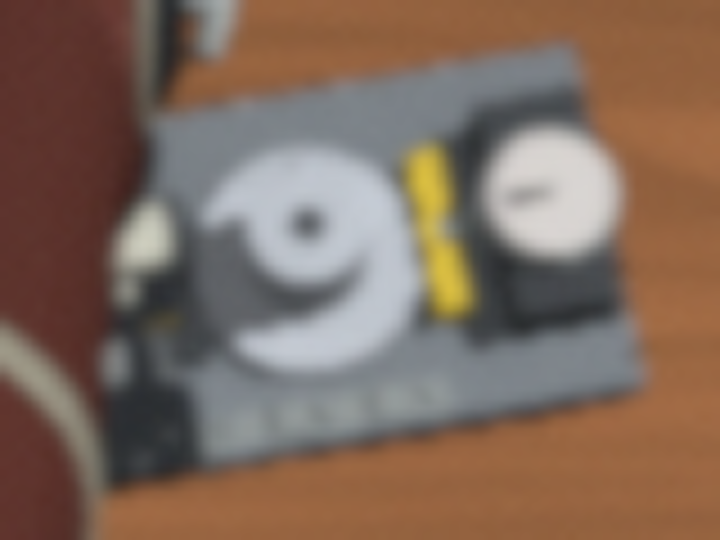

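Call:
jog_arm --gripper '[0, 0, 0, 0]' --pt "0 0 0" --pt "0 0 0" --pt "0 0 0" --pt "0 0 0" --yaw '[0, 0, 0, 0]'

```text
t: 60.72
tcp_pos: [0.6183, 0.0592, 0.0502]
tool_rot: [-3.135, 0.0, 0.159]
force: [-1.9, 11.6, 1.9]
gripper_width: 0.0255
```

Call:
jog_arm --gripper '[0, 0, 0, 0, 0, 0, 0, 0, 0, 0, 0, 0]' --pt "0 -3 0" --pt "0 -5 0" --pt "0 -7 0" --pt "0 -8 0" --pt "0 -9 0" --pt "0 -9 0" --pt "0 -7 0" --pt "0 -5 0" --pt "0 -3 0" --pt "0 -2 0" --pt "0 0 0" --pt "0 0 0" --yaw '[0, 0, 0, 0, 0, 0, 0, 0, 0, 0, 0, 0]'

```text
t: 61.72
tcp_pos: [0.6101, 0.1114, 0.0502]
tool_rot: [-3.141, -0.0, 0.156]
force: [1.8, -0.4, -0.7]
gripper_width: 0.0258
```

Run:
```python
from h import *
st();trav()
```

```text
{'t': 61.7167, 'tcp_pos': [0.6101, 0.1114, 0.0502], 'tool_rot': [-3.1408, -0.0003, 0.1558], 'force': [1.7656, -0.3569, -0.7009], 'gripper_width': 0.0258}
travel -0.0013146592421924793
```

Jaw open (within 0.4 mm). Release, rise, back over the stub.

Call:
jog_arm --gripper '[75, 75, 75, 75, 75, 75, 75, 75, 75]' --pt "0 0 0" --pt "0 0 0" --pt "0 0 0" --pt "0 0 0" --pt "0 0 0" --pt "0 0 0" --pt "0 0 0" --pt "0 0 -10" --pt "0 0 -20" --yaw '[0, 0, 0, 0, 0, 0, 0, 0, 0]'

```text
t: 62.47
tcp_pos: [0.608, 0.1105, 0.0786]
tool_rot: [3.141, 0.006, 0.156]
force: [-0.0, -0.0, 0.2]
gripper_width: 0.0698
```

Call:
jog_arm --gripper '[75, 75, 75, 75, 75, 75, 75, 75, 75, 75, 75, 75]' --pt "0 0 -30" --pt "0 0 -35" --pt "0 0 -35" --pt "0 0 -35" --pt "0 0 -25" --pt "0 15 -10" --pt "0 20 0" --pt "0 25 0" --pt "0 25 0" --pt "0 20 0" --pt "0 15 0" --pt "0 0 0" --yaw '[0, 0, 0, 0, 0, 0, 0, 0, 0, 0, 0, 0]'

```text
t: 63.47
tcp_pos: [0.6282, -0.0142, 0.2496]
tool_rot: [3.138, 0.002, 0.148]
force: [0.2, -0.1, 0.2]
gripper_width: 0.0697
```

Run:
```python
from h import *
cam('top');cam('top');cam('top');st();f=cam('wrist');save('w42c',f,(150,60,370,260),3.6);st();print(f['o'],f['R'])
```

```text
{'t': 63.6167, 'tcp_pos': [0.6284, -0.0063, 0.2497], 'tool_rot': [-3.1398, 0.0008, 0.157], 'force': [-1.1972, 0.2319, 0.3903], 'gripper_width': 0.0697}
{'t': 63.6667, 'tcp_pos': [0.6284, -0.0056, 0.2498], 'tool_rot': [-3.1397, 0.0006, 0.1583], 'force': [0.4223, 0.3289, -0.6145], 'gripper_width': 0.0696}
[0.61491989 0.0737027  0.41599394] [[ 0.98772495 -0.14991433 -0.04387607]
 [ 0.15619805  0.94566371  0.2851707 ]
 [-0.00125917 -0.28852357  0.95747197]]
```

View pics/w42c.png

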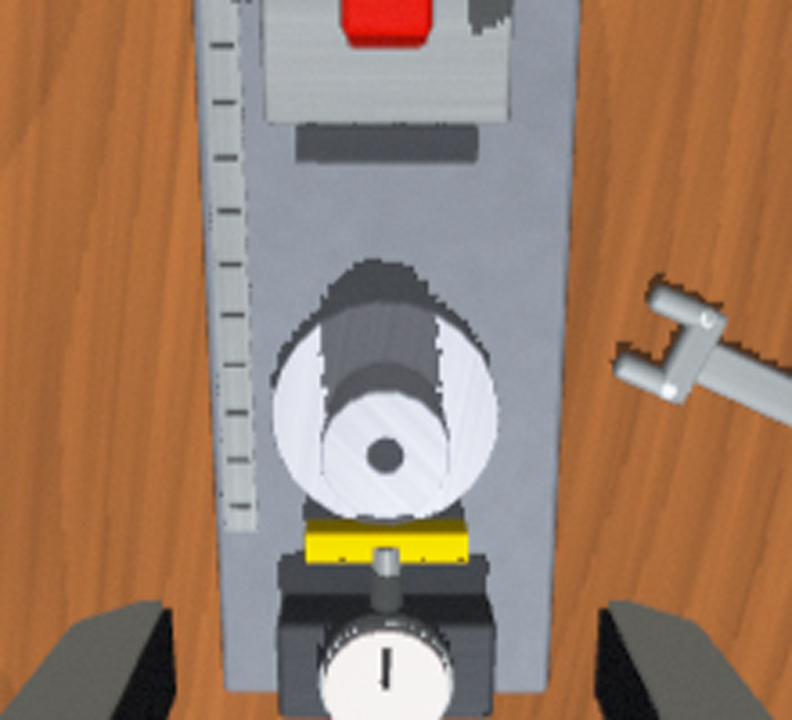

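Run:
```python
from h import *
st();f=cam('wrist');c=lambda u,v:(150+u/3.6,60+v/3.6)
p=onz(f,*c(385,455),.08);print(p);st();go(p[0],p[1],.044,8.9)
a=np.radians(8.9);print(p[0]*np.cos(a)+p[1]*np.sin(a),-p[0]*np.sin(a)+p[1]*np.cos(a))
```

```text
{'t': 63.6667, 'tcp_pos': [0.6284, -0.0056, 0.2498], 'tool_rot': [-3.1397, 0.0006, 0.1583], 'force': [0.4223, 0.3289, -0.6145], 'gripper_width': 0.0696}
[ 0.62990165 -0.01992828  0.08      ]
{'t': 63.7167, 'tcp_pos': [0.6285, -0.0055, 0.2499], 'tool_rot': [-3.1399, 0.0004, 0.1587], 'force': [-0.144, 0.6402, -0.5807], 'gripper_width': 0.0698}
tool delta mm [ -0.8  14.9 205.8] rows>= 5
then tool yaw deg 0.2 j7 15.0
0.6192344374501974 -0.11714066395163979
```

Call:
jog_arm --gripper '[75, 75, 75, 75, 75, 75, 75, 75, 75, 75, 75]' --pt "0 7 10" --pt "0 6 25" --pt "0 0 35" --pt "0 0 35" --pt "0 0 30" --pt "0 0 28" --pt "0 0 20" --pt "0 0 12" --pt "0 0 7" --pt "0 0 3" --pt "0 0 0" --yaw '[0, 0, 0, 0, 0, 0, 0, 0, 0, 0, 0]'

```text
t: 64.63
tcp_pos: [0.631, -0.0206, 0.0452]
tool_rot: [3.141, -0.0, 0.156]
force: [0.2, 0.9, 0.7]
gripper_width: 0.0696
```

Call:
jog_arm --gripper '[0, 0, 0, 0, 0, 0, 0, 0, 0, 0]' --pt "0 0 0" --pt "0 0 0" --pt "0 0 0" --pt "0 0 0" --pt "0 0 0" --pt "0 0 0" --pt "0 0 0" --pt "0 0 0" --pt "0 0 0" --pt "0 0 0" --yaw '[0, 0, 0, 0, 0, 0, 0, 0, 0, 0]'

```text
t: 65.47
tcp_pos: [0.6308, -0.0207, 0.0458]
tool_rot: [3.142, -0.0, 0.156]
force: [-2.2, -0.3, 5.8]
gripper_width: 0.0414
```

Call:
jog_arm --gripper '[0, 0, 0, 0, 0, 0, 0, 0, 0, 0]' --pt "0 0 -8" --pt "0 0 -15" --pt "0 0 -20" --pt "0 0 -20" --pt "0 0 -20" --pt "0 0 -20" --pt "0 0 -12" --pt "0 0 -5" --pt "0 0 0" --pt "0 0 0" --yaw '[0, 0, 0, 0, 0, 0, 0, 0, 0, 0]'

```text
t: 66.3
tcp_pos: [0.6297, -0.0205, 0.1638]
tool_rot: [-3.141, 0.003, 0.156]
force: [-0.8, -0.1, -4.7]
gripper_width: 0.0415
```

Run:
```python
from h import *
st();f=cam('wrist');save('w43',f);st();go(.489,-.3205,.165,8.9)
```

```text
{'t': 66.3, 'tcp_pos': [0.6297, -0.0205, 0.1638], 'tool_rot': [-3.1411, 0.0026, 0.1556], 'force': [-0.7603, -0.066, -4.7065], 'gripper_width': 0.0415}
{'t': 66.35, 'tcp_pos': [0.6294, -0.0205, 0.1634], 'tool_rot': [-3.1409, 0.0035, 0.1556], 'force': [0.3315, -0.2537, -5.5248], 'gripper_width': 0.0414}
tool delta mm [-185.2  274.6   -1.1] rows>= 8
then tool yaw deg 0.0 j7 17.5
```

View pics/w43.png

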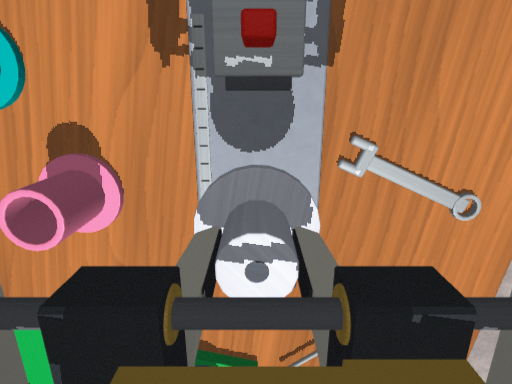

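Call:
jog_arm --gripper '[0, 0, 0, 0, 0, 0, 0, 0, 0, 0, 0, 0]' --pt "-8 12 0" --pt "-14 20 0" --pt "-17 25 0" --pt "-18 27 0" --pt "-18 27 0" --pt "-18 27 0" --pt "-18 27 0" --pt "-18 27 0" --pt "-18 27 0" --pt "-16 24 0" --pt "-13 19 0" --pt "-9 12 0" --yaw '[0, 0, 0, 0, 0, 0, 0, 0, 0, 0, 0, 0]'

```text
t: 67.35
tcp_pos: [0.4863, -0.3247, 0.1644]
tool_rot: [3.14, 0.004, 0.15]
force: [-0.7, -0.4, -4.3]
gripper_width: 0.0416
```

Call:
jog_arm --gripper '[0, 0, 0, 0]' --pt "0 0 0" --pt "0 0 0" --pt "0 0 0" --pt "0 0 0" --yaw '[0, 0, 0, 0]'

```text
t: 67.68
tcp_pos: [0.491, -0.3182, 0.1647]
tool_rot: [-3.14, 0.0, 0.158]
force: [-0.3, -0.3, -3.9]
gripper_width: 0.0413
```

Run:
```python
from h import *
cam('top');st();f=cam('wrist');save('w44',f);st();go(.489,-.3205,.031,8.9)
```

```text
{'t': 67.7333, 'tcp_pos': [0.4911, -0.3182, 0.1648], 'tool_rot': [-3.1403, -0.0001, 0.1584], 'force': [-0.2616, 0.4507, -4.3716], 'gripper_width': 0.0419}
{'t': 67.7833, 'tcp_pos': [0.4911, -0.3185, 0.1649], 'tool_rot': [-3.1407, -0.0001, 0.1582], 'force': [0.2154, -0.1091, -3.9749], 'gripper_width': 0.0417}
tool delta mm [ -2.4   1.8 133.9] rows>= 4
then tool yaw deg 0.2 j7 48.4
```

View pics/w44.png

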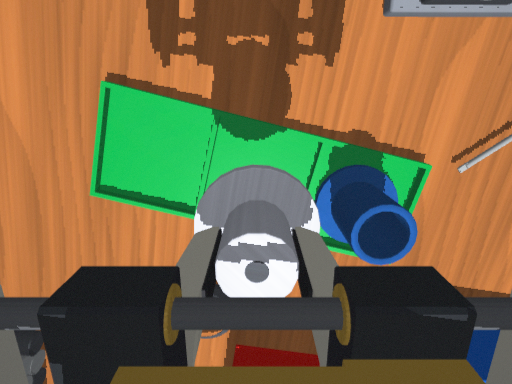

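Call:
jog_arm --gripper '[0, 0, 0, 0, 0, 0, 0, 0, 0, 0, 0]' --pt "-2 1 10" --pt "0 0 20" --pt "0 0 25" --pt "0 0 25" --pt "0 0 20" --pt "0 0 14" --pt "0 0 8" --pt "0 0 5" --pt "0 0 0" --pt "0 0 0" --pt "0 0 0" --yaw '[0, 0, 0, 0, 0, 0, 0, 0, 0, 0, 0]'

```text
t: 68.7
tcp_pos: [0.4893, -0.3219, 0.0392]
tool_rot: [3.14, -0.002, 0.156]
force: [-0.2, -0.3, -3.6]
gripper_width: 0.0417
```

Run:
```python
from h import *
cam('top');st();f=cam('wrist');save('w45',f);st()
```

```text
{'t': 68.75, 'tcp_pos': [0.4893, -0.3218, 0.0393], 'tool_rot': [3.14, -0.0017, 0.1556], 'force': [0.1089, 0.1994, -4.0525], 'gripper_width': 0.0416}
{'t': 68.8, 'tcp_pos': [0.4892, -0.3218, 0.0392], 'tool_rot': [3.1401, -0.0016, 0.1556], 'force': [0.1012, 0.5226, -5.0615], 'gripper_width': 0.0418}
```

View pics/w45.png

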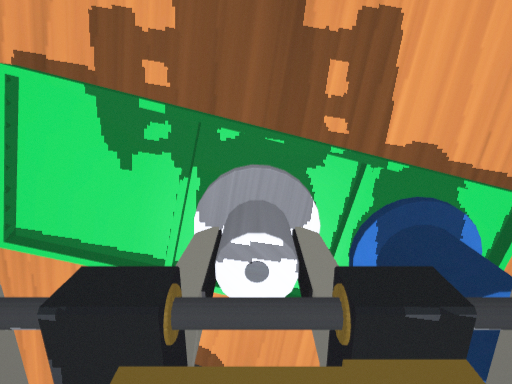

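Well inside the middle bay. Lower the last 8 mm and release.

Call:
jog_arm --gripper '[0, 0, 0, 0, 0, 0, 0]' --pt "1 0 3" --pt "0 0 2" --pt "0 0 2" --pt "0 0 1" --pt "0 0 0.5" --pt "0 0 0" --pt "0 0 0" --yaw '[0, 0, 0, 0, 0, 0, 0]'

```text
t: 69.38
tcp_pos: [0.4897, -0.3211, 0.0308]
tool_rot: [-3.142, -0.001, 0.156]
force: [-1.5, 1.5, 6.5]
gripper_width: 0.0417
```

Call:
jog_arm --gripper '[75, 75, 75, 75, 75, 75, 75]' --pt "0 0 0" --pt "0 0 0" --pt "0 0 0" --pt "0 0 0" --pt "0 0 0" --pt "0 0 0" --pt "0 0 0" --yaw '[0, 0, 0, 0, 0, 0, 0]'

```text
t: 69.97
tcp_pos: [0.4895, -0.3212, 0.0296]
tool_rot: [3.142, 0.0, 0.156]
force: [0.0, 0.5, -0.0]
gripper_width: 0.0698
```

Call:
jog_arm --gripper '[75, 75, 75, 75, 75, 75, 75, 75, 75]' --pt "0 0 -10" --pt "0 0 -20" --pt "0 0 -30" --pt "0 0 -35" --pt "0 0 -35" --pt "0 0 -35" --pt "0 0 -25" --pt "0 0 -20" --pt "0 0 0" --yaw '[0, 0, 0, 0, 0, 0, 0, 0, 0]'

```text
t: 70.72
tcp_pos: [0.4915, -0.323, 0.2455]
tool_rot: [3.134, -0.008, 0.155]
force: [0.3, 0.1, 1.2]
gripper_width: 0.07
```

Run:
```python
from h import *
cam('top');st();f=cam('wrist');save('w46',f);g=cam('side');save('s46',g,(150,110,350,300),4)
g=cam('top');save('t46',g,(110,120,390,310),2.8)
```

```text
{'t': 70.7667, 'tcp_pos': [0.4905, -0.3221, 0.2428], 'tool_rot': [3.1375, -0.0047, 0.1555], 'force': [-0.6495, -0.2342, 0.4525], 'gripper_width': 0.0696}
```

View pics/w46.png

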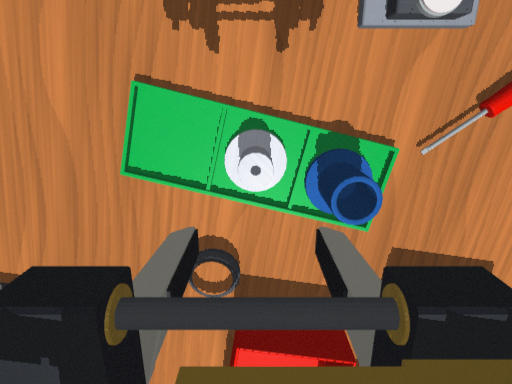

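View pics/s46.png

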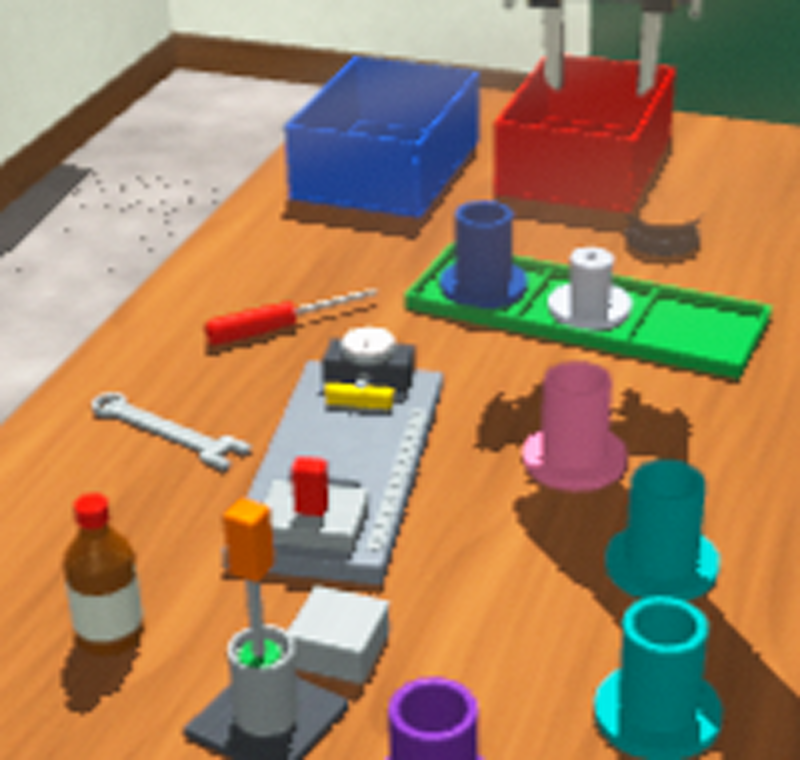

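View pics/t46.png

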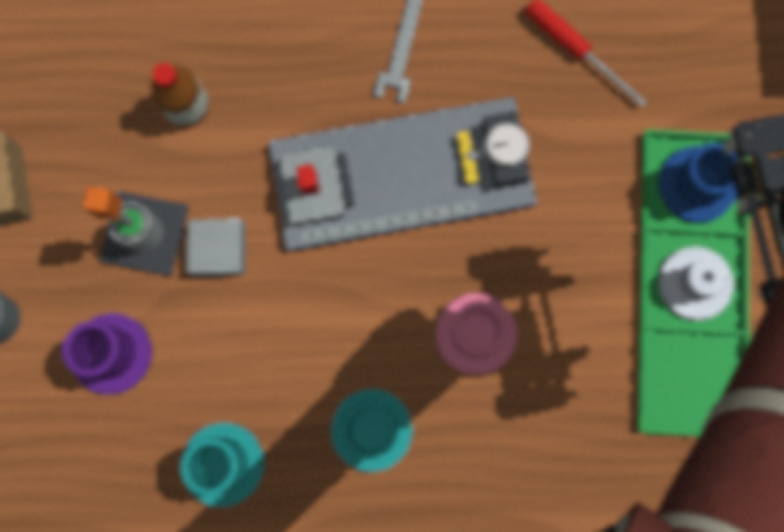

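Run:
```python
from h import *
cam('top');cam('top');f=cam('wrist');save('w47c',f,(290,130,410,240),6);st()
```

```text
{'t': 71.0667, 'tcp_pos': [0.4889, -0.3207, 0.2382], 'tool_rot': [-3.1397, 0.0024, 0.1555], 'force': [-0.552, 0.2152, -0.3053], 'gripper_width': 0.0696}
```

View pics/w47c.png

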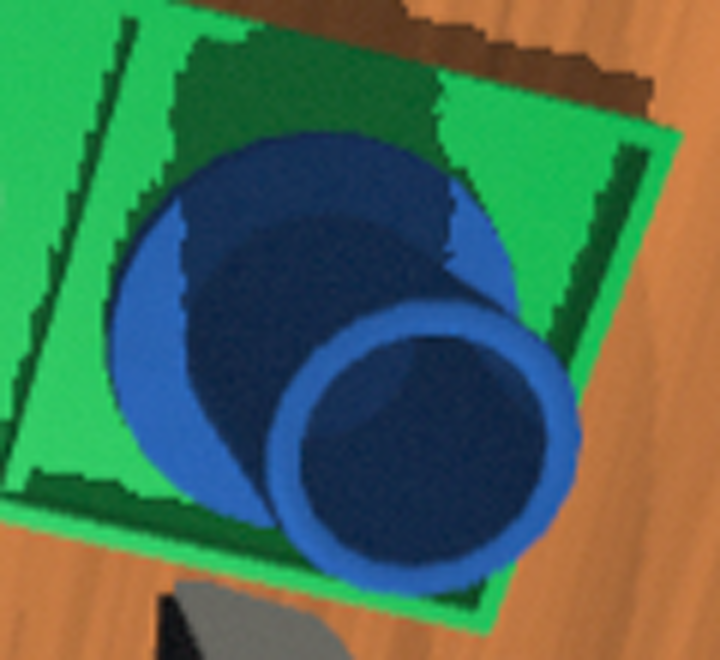

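Run:
```python
from h import *
st();print(arm.finish_job())
```

```text
{'t': 71.0667, 'tcp_pos': [0.4889, -0.3207, 0.2382], 'tool_rot': [-3.1397, 0.0024, 0.1555], 'force': [-0.552, 0.2152, -0.3053], 'gripper_width': 0.0696}
the job is handed in; nothing more can be done
None
```

The whole job was carried out and handed in at about 71 s. No verdict came back.

- **Brush:** I scrubbed the blue cup's bore down, up and down again. By the arm's readings the tip was about 17 mm above the cup's underside at each low point. The brush is back in its stand and released.
- **Caliper:** The jaw was part closed at the start (about 83 mm between the faces), so I opened it first. I gauged the cup first and then the aluminium stub, which was the only stub on the bench.
    - **Cup:** the anvil was pushed back about 5 mm, roughly 7 N.
    - **Aluminium stub:** about 4 to 5 mm, roughly 6 to 7 N.
    - **Hold:** each was held with the part released for over half a second.
    - **How measured:** the anvil forces are worked out from jaw travel and the top view, not measured directly.
- **Last checks:** The final pictures show the cup upright in the far bay and the stub upright in the middle bay. The brush is upright in its stand, the jaw is at its open stop and the gripper is clear of everything. The bench items in those views look undisturbed. The pot and the carton lie mostly outside the last pictures, and I did not check them.

**Disagreement:** the top camera's positions were 3 to 9 mm off the wrist and side cameras in y. I used the wrist camera for every grasp and placement.

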